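# Re-rung the sock airer

### The job

Repair the two tiers of the sock airer: pull every bent rung out of its clips and drop it into the white bin, and snap every loose straight rung fully home between the spring clips of a gap of its own length (long rungs in the wide frame, short ones in the narrow frame). Leave the other things on the counter where they are.

Things in the scene. Friction and masses are not known exactly. Their poses are not given: they have to be found in the camera images.
- long_1: Loose straight rung lying on the counter, 180 mm long over all, about 70 g: square aluminium tube 14 x 14 mm, at each end a black cap 24 x 24 mm, 22 mm long, whose last 5 mm taper on all four sides to an 8 x 8 mm face (chamfers). Origin at its centre (12 mm above the counter as it lies), y along it. The same either way round and on any of its four sides. May be absent.
- long_2: Loose straight rung lying on the counter, 180 mm long over all, about 70 g: square aluminium tube 14 x 14 mm, at each end a black cap 24 x 24 mm, 22 mm long, whose last 5 mm taper on all four sides to an 8 x 8 mm face (chamfers). Origin at its centre (12 mm above the counter as it lies), y along it. The same either way round and on any of its four sides. May be absent.
- short_1: Loose straight rung lying on the counter, 130 mm long over all, about 70 g: square aluminium tube 14 x 14 mm, at each end a black cap 24 x 24 mm, 22 mm long, whose last 5 mm taper on all four sides to an 8 x 8 mm face (chamfers). Origin at its centre (12 mm above the counter as it lies), y along it. The same either way round and on any of its four sides. May be absent.
- short_2: Loose straight rung lying on the counter, 130 mm long over all, about 70 g: square aluminium tube 14 x 14 mm, at each end a black cap 24 x 24 mm, 22 mm long, whose last 5 mm taper on all four sides to an 8 x 8 mm face (chamfers). Origin at its centre (12 mm above the counter as it lies), y along it. The same either way round and on any of its four sides. May be absent.
- bent_long_1: Bent rung, at the start clipped in the +x gap of the wide frame: 180 mm over all, caps as the straight rungs and in one line, but the tube kinked sideways: its middle 48 mm runs parallel, 18 mm aside. Origin midway on the line of the caps, y along it, x towards the kinked middle, so grip it at x = +18 mm, y = 0. about 70 g. Pulling it straight up out of the clips takes 10 to 18 N. May be absent.
- bent_long_2: Bent rung, at the start clipped in the -x gap of the wide frame: 180 mm over all, caps as the straight rungs and in one line, but the tube kinked sideways: its middle 48 mm runs parallel, 18 mm aside. Origin midway on the line of the caps, y along it, x towards the kinked middle, so grip it at x = +18 mm, y = 0. about 70 g. Pulling it straight up out of the clips takes 10 to 18 N. May be absent.
- bent_short_1: Bent rung, at the start clipped in the +x gap of the narrow frame: 130 mm over all, caps as the straight rungs and in one line, but the tube kinked sideways: its middle 48 mm runs parallel, 18 mm aside. Origin midway on the line of the caps, y along it, x towards the kinked middle, so grip it at x = +18 mm, y = 0. about 70 g. Pulling it straight up out of the clips takes 10 to 18 N. May be absent.
- bent_short_2: Bent rung, at the start clipped in the -x gap of the narrow frame: 130 mm over all, caps as the straight rungs and in one line, but the tube kinked sideways: its middle 48 mm runs parallel, 18 mm aside. Origin midway on the line of the caps, y along it, x towards the kinked middle, so grip it at x = +18 mm, y = 0. about 70 g. Pulling it straight up out of the clips takes 10 to 18 N. May be absent.
- wide_gap_a (a point): +x gap of the wide frame (wooden rails, fixed), for one rung 180 mm long, between two steel spring clips facing along y. Point: the rung's centre when fully home, caps on the rails 12 mm below, 42 mm above the counter; y along the rung, z up. A rung pushed straight down, 6 to 12 N in all, spreads the clips 4 mm each and snaps under their noses. They flare outward, tops 26 mm above this point.
- wide_gap_b (a point): -x gap of the wide frame, for one rung 180 mm long; as the +x gap, 80 mm from it along the frame's x. Point and axes likewise. At the caps' sides sloping cheeks, 15 mm high, guide the rung in from up to 5 mm off. Under the rung's middle is only the dark base plate, 8 mm thick. Either gap may be empty at the start.
- narrow_gap_a (a point): +x gap of the narrow frame (wooden rails, fixed), for one rung 130 mm long, between two steel spring clips facing along y. Point: the rung's centre when fully home, caps on the rails 12 mm below, 42 mm above the counter; y along the rung, z up. A rung pushed straight down, 6 to 12 N in all, spreads the clips 4 mm each and snaps under their noses. They flare outward, tops 26 mm above this point.
- narrow_gap_b (a point): -x gap of the narrow frame, for one rung 130 mm long; as the +x gap, 80 mm from it along the frame's x. Point and axes likewise. At the caps' sides sloping cheeks, 15 mm high, guide the rung in from up to 5 mm off. Under the rung's middle is only the dark base plate, 8 mm thick. Either gap may be empty at the start.
- bin_in (a point): Centre of the inner floor of the white open bin for the bent rungs: inside 142 mm along x by 232 mm along y, walls 4 mm, rim 75 mm above the counter (this point is 4 mm above it). Fixed.
- peg_1: Bystander, not to be disturbed: clothes peg, 78 mm long, 19 mm high. Origin at the centre of its underside.
- peg_2: Bystander, not to be disturbed: clothes peg, 78 mm long, 19 mm high. Origin at the centre of its underside.
- peg_3: Bystander, not to be disturbed: clothes peg, 78 mm long, 19 mm high. Origin at the centre of its underside.
- stain_remover: Bystander, not to be disturbed: standing clear bottle, 60 mm across, 150 mm high. Origin at the centre of its underside.
- dosing_cup: Bystander, not to be disturbed: standing plastic cup, 64 mm across, 60 mm high. Origin at the centre of its underside.
- soap: Bystander, not to be disturbed: bar of soap, 90 x 55 x 28 mm. Origin at the centre of its underside.
There are look-alikes about, which are no part of the job. What is shaped like the short_2 but orange is not meant. Leave any red look-alike of the bent_short_1 alone.

How it is judged:
At the end, for the whole second after the job is handed in: Every straight rung present rests within 6 mm and 0.06 rad of a fully home place in a gap of its own length (long: wide frame, short: narrow frame); every bent rung present lies in the bin, its origin within the walls and no higher than the rim (lower than 80 mm); all at rest (((distance between long_1 and wide_gap_a below 0.006 m and angle between the y axis of long_1 and the y axis of wide_gap_a, either way round below 0.06 rad) or (distance between long_1 and wide_gap_b below 0.006 m and angle between the y axis of long_1 and the y axis of wide_gap_b, either way round below 0.06 rad)) and linear speed of each of long_1, long_2, short_1, short_2, bent_long_1, bent_long_2, bent_short_1, bent_short_2 below 0.02 m/s and ((distance between long_2 and wide_gap_a below 0.006 m and angle between the y axis of long_2 and the y axis of wide_gap_a, either way round below 0.06 rad) or (distance between long_2 and wide_gap_b below 0.006 m and angle between the y axis of long_2 and the y axis of wide_gap_b, either way round below 0.06 rad)) and ((distance between short_1 and narrow_gap_a below 0.006 m and angle between the y axis of short_1 and the y axis of narrow_gap_a, either way round below 0.06 rad) or (distance between short_1 and narrow_gap_b below 0.006 m and angle between the y axis of short_1 and the y axis of narrow_gap_b, either way round below 0.06 rad)) and ((distance between short_2 and narrow_gap_a below 0.006 m and angle between the y axis of short_2 and the y axis of narrow_gap_a, either way round below 0.06 rad) or (distance between short_2 and narrow_gap_b below 0.006 m and angle between the y axis of short_2 and the y axis of narrow_gap_b, either way round below 0.06 rad)) and x of bent_long_1 in the frame of bin_in between -0.071 and 0.071 m and y of bent_long_1 in the frame of bin_in between -0.116 and 0.116 m and height (world z) of each of bent_long_1, bent_long_2, bent_short_1, bent_short_2 below 0.08 m and x of bent_long_2 in the frame of bin_in between -0.071 and 0.071 m and y of bent_long_2 in the frame of bin_in between -0.116 and 0.116 m and x of bent_short_1 in the frame of bin_in between -0.071 and 0.071 m and y of bent_short_1 in the frame of bin_in between -0.116 and 0.116 m and x of bent_short_2 in the frame of bin_in between -0.071 and 0.071 m and y of bent_short_2 in the frame of bin_in between -0.116 and 0.116 m); the robot touches nothing.
It fails at once if a bystander is moved by more than 50 mm (distance of any of peg_1, peg_2, peg_3, stain_remover, dosing_cup, soap from where it was at the start of the episode above 0.05 m).
Of long_1, long_2, short_1, short_2 only 3 to 4 are there at a start; the rules pass over those that are not, and their reading is None.
Of bent_long_1, bent_long_2, bent_short_1, bent_short_2 only 2 to 4 are there at a start; the rules pass over those that are not, and their reading is None.
At some moment in a run one of long_1, long_2, short_1, short_2 may be knocked a few centimetres aside while the robot is not near it.
Once in a run the grip may slacken for a moment while it holds something.
It also fails if it takes over 210 s, if anything falls off the work surface, if the arm or the gripper's body presses on something with over 40 N, if the wrist force passes 120 N, or if a joint passes its speed limit or range.

### The arm

A 6-joint arm with a two-finger parallel gripper is mounted at the origin on the work surface. World frame = base frame: x ahead of the robot, y to its left, z up, the work surface at z = 0. Lengths are in m, angles in rad, forces in N, time in s.
With the tool pointing down it reaches from about 0.35 to 0.775 m from the base axis. Payload 5.5 kg.
Tool frame: the origin (TCP) lies at the very end of the fingers, on their centre line; the grasp point (between the pads) lies env.grasp_offset behind it (env.grasp_offset is the distance from the TCP to the grasp point, in m); x points along the fingers, y is the direction in which the jaws open and shut, and the axes are right-handed (so a half turn about x gives the same grasp; the last joint's range is limited). The gripper opens to 85 mm and grips with 20 to 120 N. Pads are 22 mm wide; open, the fingers measure 114 mm over their backs; the gripper's body (76 mm by 85 mm) begins 54 mm behind the grasp point. The pads swing forward as they close: fully open they stand 13 mm farther back than shut.
Start: joints at [1.024, 0.313, 0.046, 1.304, 0, 1.431], TCP at [0.228, 0.528, 0.231] pointing down, gripper open.
Joint ranges: [-2.76, 2.76], [-0.86, 1.69], [-1.03, 1.26], [-2.2, 2.34], [-1.47, 1.5], [-3.14, 3.14]. Speed limits (rad/s): [2.57, 2.57, 3.14, 3.14, 3.14, 3.14].

### API

Orientations are given as a unit quaternion [w, x, y, z].
In Python, from workcell import get_state, viewer, job, env gives the robot as it stands.
- The arm moves only by the tool send_rows, never from a script. Its argument "plan" is a list of rows, each a list of 6 numbers: the shift along the tool's x, y, z in mm, then the turn, a rotation vector about the tool's x, y, z in degrees. A call has exactly 10 rows; each row is the pose to reach, as a shift and turn from the pose commanded when the call began, along the tool's axes at that moment; what a row does not reach only later rows make up. A row lasts 1/8 s, in which the tool goes at most 62.5 mm and 10.7 degrees, less where a joint would pass 70% of its speed; a pose out of reach is approached as far as the arm can. A call with a gripper value outside its range is refused whole. "claw" is the finger opening in mm, from 0 to 85.4, set as the call begins (left out, the last holds). The fingers move at their own pace and stop on an object; "newtons" is the grip in N (left out, the last holds). Time passes only in rows, so rows that repeat a pose let the fingers close, or fill a call up. It gives the time, the measured TCP pose, the force and the opening at its end, in the units of the state.
- get_state(): the state, without advancing time (a new reading comes with each control period).
- viewer.read_camera(name): name is "scene" or "top" or "wrist"; returns a dict with "frame" (384x512x3 uint8, blue, green, red), "mtx" (3x3 intrinsics, pixels), "rvec" (rotation vector, rad) and "tvec" (3), from world to camera coordinates, as OpenCV has them. Camera axes: x right, y down, z forward; pixel columns grow to the right and rows downward; lengths in m; the calibration is good to about 2 mm. A picture is of the moment at which its call begins. There is no depth.
- job.hand_in(): hands the job in, once; it reports no verdict.
The state is a dict: "clock": time; "joint_pos": joint angles; "qvel": joint speeds; "tau": joint torques, N m; "tcp_pos": TCP position; "orientation": TCP orientation; "wrist_force": force on the tool from outside, world axes, zero at the start; "ft_torque": the same for the moment, N m; "finger_gap": finger opening in m.
Only numpy, scipy, OpenCV 4.12 (cv2) and the standard library are available. Lean on these libraries where they do the work, as an engineer would, in place of code of your own. Each camera call takes 0.05 s, during which the arm holds its last target.

## Working session

There is one attempt and no reset: what is moved stays moved. The work goes in short steps, Python scripts to look and compute and a tool call to move; the robot and the scene stay as the last step left them, time stands still between calls to the robot, and variables do not carry over. Pictures are saved under pics/ and viewed, and the job is handed in when it is done.

Besides the shell and the picture viewer there is one more tool, called by a JSON object that holds its "fn" and its "kwargs", one argument or row to a line. send_rows: Moves the arm, as the interface text tells. Its arguments: {"type":"object","properties":{"plan":{"type":"array"},"claw":{"type":"number"},"newtons":{"type":"number"}},"required":["plan"]}

```bash
ls; mkdir -p pics; cat > h.py <<'E'
import cv2,numpy as np
from workcell import get_state, viewer, job, env
def cam(n):
    d=viewer.read_camera(n); d['K']=np.array(d['mtx'],float); d['R']=cv2.Rodrigues(np.array(d['rvec'],float))[0]; d['t']=np.array(d['tvec'],float).reshape(3); return d
def ray(d,u,v,z):
    c=-d['R'].T@d['t']; r=d['R'].T@np.linalg.inv(d['K'])@np.array([u,v,1.]); s=(z-c[2])/r[2]; return c+s*r
def proj(d,p):
    q=d['K']@(d['R']@np.asarray(p,float)+d['t']); return q[:2]/q[2]
E
python3 - <<'E'
from h import *
print(get_state(), env.grasp_offset)
for n in ['scene','top','wrist']:
    d=cam(n); f=d['frame']; cv2.imwrite(f'pics/{n}0.png',cv2.resize(f,(800,600),interpolation=cv2.INTER_CUBIC)); np.savez(f'/tmp/{n}0.npz',**{k:d[k] for k in ['frame','K','R','t']})
    print(n,-d['R'].T@d['t'],d['K'][0,0])
E
```

```text
pics
{'clock': 0.0, 'joint_pos': array([ 1.02440729e+00,  3.14040747e-01,  4.49380543e-02,  1.30360232e+00,
       -9.14727777e-07,  1.43121130e+00]), 'qvel': array([-2.02798470e-04,  6.32297302e-04, -1.11907275e-03, -2.92892211e-04,
       -1.65697735e-03,  1.25180649e-05]), 'tau': array([ 4.34548720e-04, -4.80629396e+01,  2.98530972e+01,  1.93538703e-02,
       -2.18860414e-04,  6.29283804e-06]), 'tcp_pos': array([0.2272357 , 0.52761453, 0.2303692 ]), 'orientation': array([ 0.69230284,  0.14220155,  0.69275612, -0.1434728 ]), 'wrist_force': array([ 0.95057535, -0.050915  ,  0.67874264]), 'ft_torque': array([-0.02527853, -0.06038929,  0.0314715 ]), 'finger_gap': 0.08576597716533733} 0.0187
scene [ 1.31078566 -0.46111692  0.8552395 ] 425.78776110703143
top [0.20956942 0.00910968 1.86965157] 499.78771751695234
wrist [0.16369882 0.55557956 0.37128657] 303.484107010992
```

View pics/scene0.png

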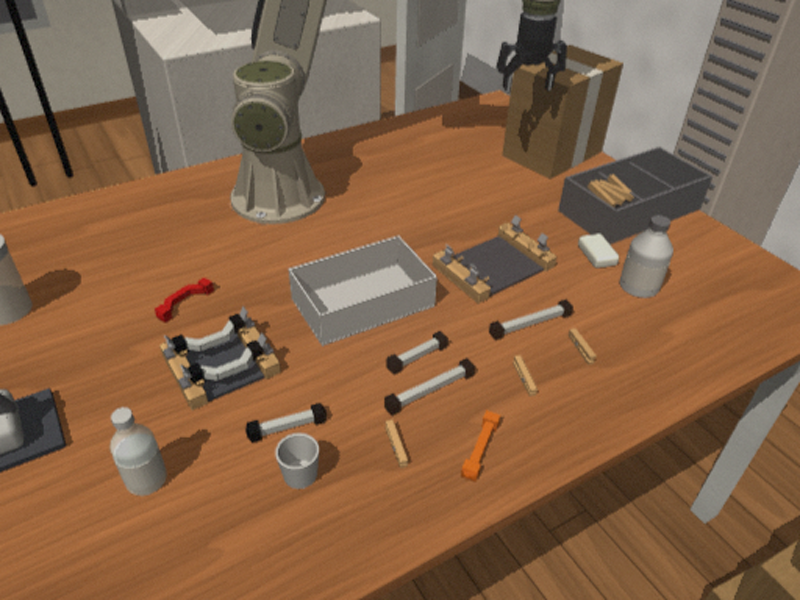

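View pics/top0.png

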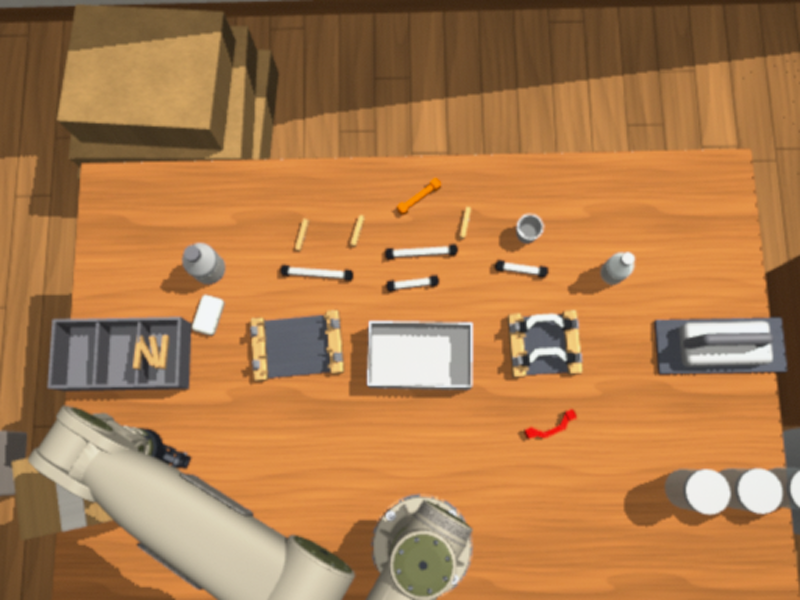

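View pics/wrist0.png

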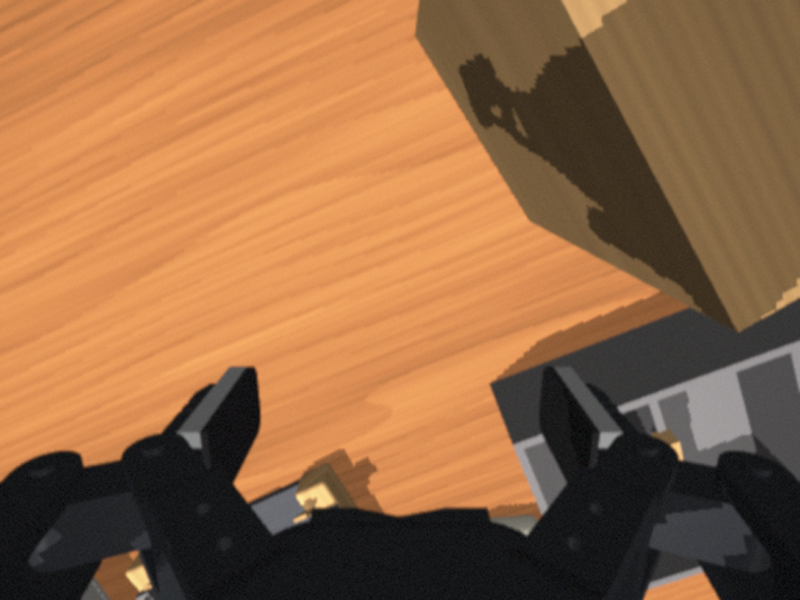

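```bash
python3 - <<'E'
from h import *
d=np.load('/tmp/top0.npz'); f=d['frame']
c=f[110:250,150:380]; cv2.imwrite('pics/topcrop.png',cv2.resize(c,(800,487),interpolation=cv2.INTER_CUBIC))
s=np.load('/tmp/scene0.npz')['frame']; c=s[185:305,90:240]; cv2.imwrite('pics/sccrop.png',cv2.resize(c,(750,600),interpolation=cv2.INTER_CUBIC))
# tubes: bright, caps: dark
hsv=cv2.cvtColor(f,cv2.COLOR_BGR2HSV)
m=((hsv[...,2]<60)).astype(np.uint8); m[:130]=0;m[260:]=0
n,l,st,ce=cv2.connectedComponentsWithStats(m)
D={k:d[k] for k in ['K','R','t']}
for i in range(1,n):
    if 8<st[i,4]<200: print(st[i],ce[i].round(1),ray(D,*ce[i],0.018).round(4))
E
```

```text
[288 157   4   6  21] [289.4 159.6] [ 0.6953 -0.0925  0.018 ]
[247 160   5   6  22] [248.7 162.5] [0.6874 0.0633 0.018 ]
[317 168   5   5  21] [319. 170.] [ 0.6525 -0.2035  0.018 ]
[180 171   4   5  18] [181.7 173. ] [0.6512 0.3196 0.018 ]
[345 172   5   5  19] [347.2 173.9] [ 0.6347 -0.3095  0.018 ]
[221 174   4   5  20] [222.5 176. ] [0.6363 0.1637 0.018 ]
[276 177   4   6  22] [277.4 179.5] [ 0.6185 -0.0445  0.018 ]
[248 181   4   5  19] [249.4 183.1] [0.6066 0.0616 0.018 ]
[359 205   7   7  25] [362.6 207.7] [ 0.5043 -0.3601  0.018 ]
[ 37 207  24   7  66] [ 46.6 208.4] [0.5242 0.83   0.018 ]
[ 64 206  23   7  66] [ 73.  207.3] [0.5265 0.7295 0.018 ]
[ 91 206  22   7  57] [ 99.5 207.2] [0.525 0.629 0.018]
[333 206   4   6  20] [334.2 208.7] [ 0.5025 -0.2542  0.018 ]
[439 217  11   5  33] [444.2 219.5] [ 0.4543 -0.659   0.018 ]
[362 226   6   7  23] [365.  228.9] [ 0.4245 -0.3643  0.018 ]
[ 91 229   4  13  34] [ 92.7 235.4] [0.4188 0.6496 0.018 ]
[335 228   4   6  20] [336.2 230.7] [ 0.4198 -0.2578  0.018 ]
```

View pics/topcrop.png

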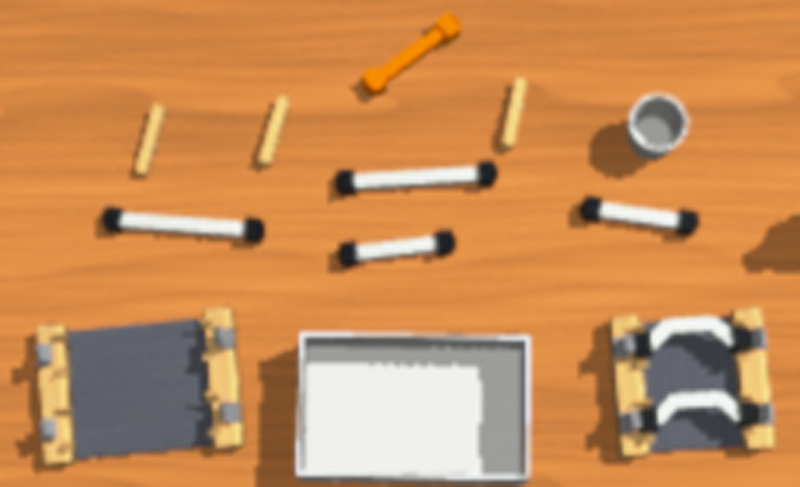

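View pics/sccrop.png

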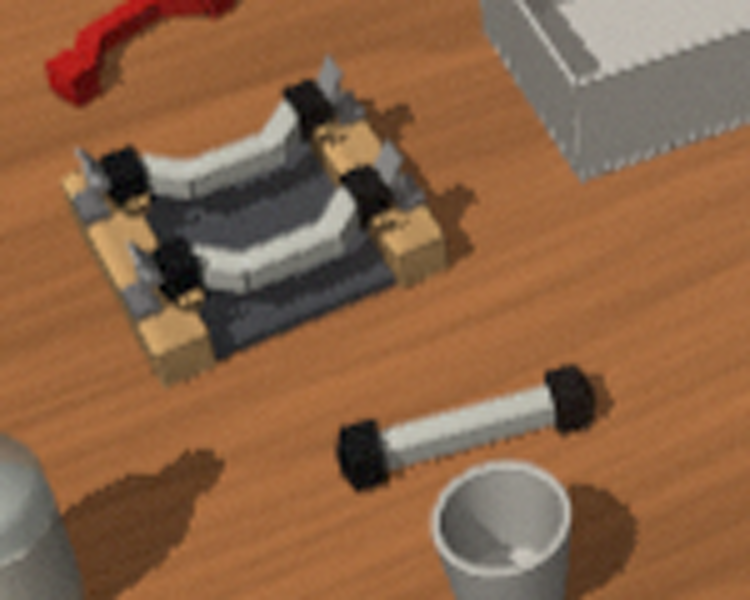

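```bash
cat >> h.py <<'E'
from scipy.spatial.transform import Rotation as Ro
def pose(s=None):
    s=s or get_state(); q=s['orientation']; return np.array(s['tcp_pos']),Ro.from_quat([q[1],q[2],q[3],q[0]]),s
def target_R(phi):  # tool y axis at world angle phi, x down
    y=np.array([np.cos(phi),np.sin(phi),0]); x=np.array([0,0,-1.]); return Ro.from_matrix(np.c_[x,y,np.cross(x,y)])
def move(tcp,phi_deg):
    p,R,s=pose(); yd=R.as_matrix()[:,1]; cur=np.arctan2(yd[1],yd[0])
    phi=np.radians(phi_deg)
    dR=(R.inv()*target_R(phi)).as_rotvec(degrees=True)
    sh=R.inv().apply(np.array(tcp)-p)*1000
    return np.r_[sh,dR].round(1)
def st():
    p,R,s=pose(); M=R.as_matrix()
    print('t',round(s['clock'],2),'tcp',p.round(4),'xax',M[:,0].round(3),'yang',round(float(np.degrees(np.arctan2(M[1,1],M[0,1]))),2),'gap',round(s['finger_gap'],4),'F',s['wrist_force'].round(1),'q',s['joint_pos'].round(2))
E
python3 - <<'E'
from h import *
st()
d=np.load('/tmp/top0.npz'); D={k:d[k] for k in ['K','R','t']}
import itertools
def pr(n,a,b,z):
    A,B=ray(D,*a,z),ray(D,*b,z); print(n,((A+B)/2).round(4),'L',np.linalg.norm(A-B).round(4),'ang',np.degrees(np.arctan2((A-B)[1],(A-B)[0])).round(1))
pr('A',(181.7,173),(222.5,176),.016);pr('B',(248.7,162.5),(289.4,159.6),.016);pr('C',(249.4,183.1),(277.4,179.5),.016);pr('D',(319,170),(347.2,173.9),.016)
pr('na',(333.8,208.7),(362.,207.7),.048);pr('nb',(336,230.7),(364.4,228.9),.048)
for p in [(368/1.5625,322/1.5625),(473/1.5625,387/1.5625),(473/1.5625,322/1.5625),(368/1.5625,387/1.5625)]: print('bin',ray(D,*p,.075).round(3))
# wide frame clips (crop coords -> px)
for p in [(43,352),(47,430),(224,337),(229,412)]: print('wclip',ray(D,150+p[0]/3.478,110+p[1]/3.478,.06).round(3))
E
```

```text
t 0.15 tcp [0.2273 0.5278 0.2306] xax [-0.001 -0.001 -1.   ] yang 66.69 gap 0.0855 F [-0.5  0.5  0.2] q [1.02 0.31 0.05 1.3  0.   1.43]
A [0.6442 0.2418 0.016 ] L 0.1567 ang 84.5
B [ 0.6918 -0.0146  0.016 ] L 0.156 ang 93.0
C [0.613  0.0085 0.016 ] L 0.1071 ang 96.3
D [ 0.6441 -0.2568  0.016 ] L 0.1075 ang 80.7
na [ 0.4986 -0.3002  0.048 ] L 0.1036 ang 91.0
nb [ 0.4188 -0.3045  0.048 ] L 0.1037 ang 92.6
bin [0.51  0.112 0.075]
bin [ 0.355 -0.127  0.075]
bin [ 0.505 -0.133  0.075]
bin [0.359 0.113 0.075]
wclip [0.498 0.382 0.06 ]
wclip [0.416 0.376 0.06 ]
wclip [0.511 0.19  0.06 ]
wclip [0.431 0.185 0.06 ]
```

```bash
python3 - <<'E'
from h import *
p,R,s=pose(); d=np.load('/tmp/wrist0.npz')
c=-d['R'].T@d['t']; print('cam in tool',R.inv().apply(c-p),'axes (cols cam x,y,z in tool)\n',(R.as_matrix().T@d['R'].T).round(3))
D={k:d[k] for k in ['K','R','t']}
for uv in [(0,0),(511,0),(256,192),(256,290)]:
    print(uv, R.inv().apply(ray(D,*uv,0.05)-p).round(3))
print(move([0.46,-0.33,0.25],0)); print(move([0.46,-0.33,0.25],1.8))
E
```

```text
cam in tool [-0.14067419  0.00018047 -0.06947453] axes (cols cam x,y,z in tool)
 [[-0.    -0.278  0.96 ]
 [ 1.     0.     0.   ]
 [-0.     0.96   0.278]]
(0, 0) [ 0.181 -0.239 -0.157]
(511, 0) [ 0.18   0.239 -0.157]
(256, 192) [0.181 0.001 0.032]
(256, 290) [0.181 0.001 0.158]
[-1.860e+01 -6.957e+02  5.531e+02  6.670e+01  0.000e+00  1.000e-01]
[-1.860e+01 -6.957e+02  5.531e+02  6.490e+01  0.000e+00  1.000e-01]
```

```bash
python3 - <<'E'
from h import *
print(move([0.464,0.34,0.27],0))
E
```

```text
[-3.940e+01 -7.880e+01  2.916e+02  6.670e+01  0.000e+00  1.000e-01]
```

{"fn": "send_rows", "kwargs": {
  "plan": [
    [-39,-79,292,67,0,0],
    [-39,-79,292,67,0,0],
    [-39,-79,292,67,0,0],
    [-39,-79,292,67,0,0],
    [-39,-79,292,67,0,0],
    [-39,-79,292,67,0,0],
    [-39,-79,292,67,0,0],
    [-39,-79,292,67,0,0],
    [-39,-79,292,67,0,0],
    [-39,-79,292,67,0,0]
  ],
  "claw": 40,
  "newtons": 60
}}

```text
clock: 1.4
tcp_pos: [0.4642, 0.3402, 0.2703]
orientation: [-0.499, -0.501, -0.499, 0.501]
wrist_force: [-0.8, 0.3, 0.2]
finger_gap: 0.0401
```

```bash
cat >> h.py <<'E'
def snap(n,name):
    d=cam(n); cv2.imwrite(f'pics/{name}.png',cv2.resize(d['frame'],(800,600),interpolation=cv2.INTER_CUBIC)); np.savez(f'/tmp/{name}.npz',**{k:d[k] for k in ['frame','K','R','t']}); return d
def load(name):
    d=np.load(f'/tmp/{name}.npz'); return {k:d[k] for k in ['frame','K','R','t']}
E
python3 - <<'E'
from h import *
snap('wrist','w1'); st(); print(move([0.46,-0.25,0.27],0))
E
```

```text
t 1.45 tcp [0.4643 0.3402 0.2703] xax [ 0.  0. -1.] yang -0.26 gap 0.0397 F [-0.6  0.3 -0.1] q [0.49 0.31 0.13 1.4  0.   2.07]
[ 3.000e-01 -1.600e+00  5.902e+02 -3.000e-01 -0.000e+00 -0.000e+00]
```

View pics/w1.png

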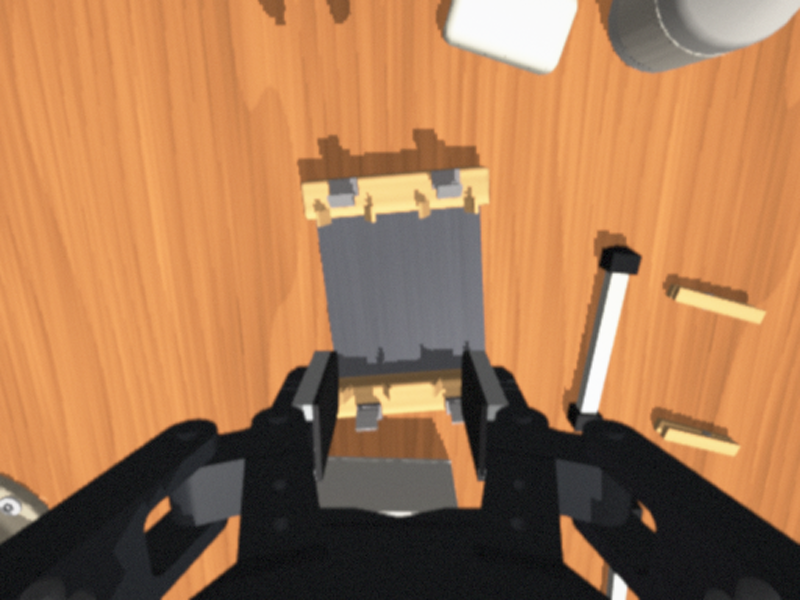

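Wide frame is empty: far clips at display (342,190), (446,184), near clips at (368,416) and (458,410), the last partly hidden. Now the narrow frame.

{"fn": "send_rows", "kwargs": {
  "plan": [
    [0,0,60,0,0,0],
    [0,0,120,0,0,0],
    [0,0,180,0,0,0],
    [0,0,240,0,0,0],
    [0,0,300,0,0,0],
    [0,0,360,0,0,0],
    [0,0,420,0,0,0],
    [0,0,480,0,0,0],
    [0,0,540,0,0,0],
    [0,0,570,0,0,0]
  ]
}}

```text
clock: 2.7
tcp_pos: [0.4611, -0.2328, 0.2702]
orientation: [-0.498, -0.502, -0.498, 0.502]
wrist_force: [0.4, 1.3, 0.8]
finger_gap: 0.0404
```

```bash
python3 - <<'E'
from h import *
snap('wrist','w2'); st()
E
```

```text
t 2.75 tcp [ 0.4614 -0.2353  0.2699] xax [ 0.    -0.002 -1.   ] yang -0.53 gap 0.0401 F [ 0.4 -3.3  0.6] q [-0.63  0.19 -0.02  1.36 -0.    0.95]
```

View pics/w2.png

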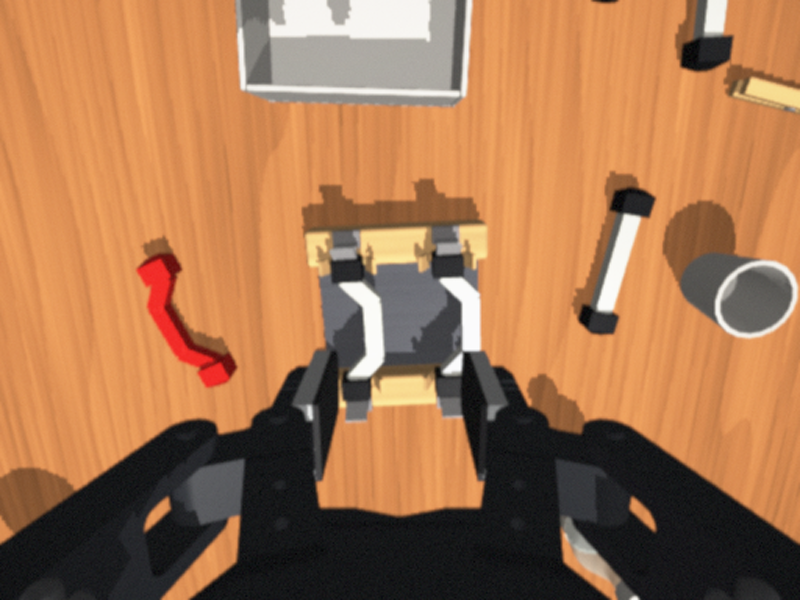

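Narrow frame: bent rungs with kinked middles at display (372,330) and (470,320), both kinked to +x; red look-alike (180,320) lies on the counter outside and is left alone.

```bash
python3 - <<'E'
from h import *
d=load('w2'); f=d['frame']; st()
hsv=cv2.cvtColor(f,cv2.COLOR_BGR2HSV)
m=((hsv[...,1]<50)&(hsv[...,2]>205)).astype(np.uint8)
n,l,s,c=cv2.connectedComponentsWithStats(m)
for i in range(1,n):
    if s[i,4]>60: print(s[i],c[i].round(1),ray(d,*c[i],.049).round(4))
# middle segment: rows extents
for i in range(1,n):
    if s[i,4]>60 and 170<s[i,1]<190 :
        for v in range(s[i,1],s[i,1]+s[i,3],4):
            u=np.where(l[v]==i)[0]; print(v,u.min(),u.max(),ray(d,(u.min()+u.max())/2,v,.049)[:2].round(4))
cr=f[130:280,190:320]; cv2.imwrite('pics/w2c.png',cv2.resize(cr,None,fx=4,fy=4,interpolation=cv2.INTER_CUBIC))
E
```

```text
t 2.75 tcp [ 0.4614 -0.2353  0.2699] xax [ 0.    -0.002 -1.   ] yang -0.53 gap 0.0401 F [ 0.4 -3.3  0.6] q [-0.63  0.19 -0.02  1.36 -0.    0.95]
[ 172    0  103   27 2156] [227.7  12.4] [ 0.4341 -0.0756  0.049 ]
[295   0   7  62 190] [298.1  30.4] [ 0.5098 -0.0936  0.049 ]
[451   0  14  21 248] [457.6   9.9] [ 0.679 -0.075  0.049]
[152  18 142  44 613] [212.4  53.5] [ 0.416 -0.116  0.049]
[383 137  27  62 645] [395.4 167.7] [ 0.6335 -0.2468  0.049 ]
[458 167  52  49 401] [482.9 190.3] [ 0.7464 -0.2765  0.049 ]
[282 178  25  46 576] [298.4 198.5] [ 0.5163 -0.2856  0.049 ]
[218 181  28  60 764] [235.4 209.6] [ 0.4365 -0.2998  0.049 ]
[284 227  12  12  73] [290.5 233.8] [ 0.5074 -0.334   0.049 ]
178 283 295 [ 0.5038 -0.2588]
182 284 300 [ 0.5076 -0.2639]
186 288 304 [ 0.5127 -0.2691]
190 293 306 [ 0.5172 -0.2744]
194 296 306 [ 0.5193 -0.2796]
198 296 306 [ 0.5195 -0.2849]
202 296 306 [ 0.5196 -0.2902]
206 296 306 [ 0.5198 -0.2956]
210 296 306 [ 0.52  -0.301]
214 296 306 [ 0.5202 -0.3065]
218 296 306 [ 0.5204 -0.312 ]
222 296 306 [ 0.5206 -0.3175]
181 219 231 [ 0.4247 -0.262 ]
185 220 236 [ 0.4282 -0.2672]
189 224 240 [ 0.433  -0.2724]
193 229 242 [ 0.4373 -0.2777]
197 233 243 [ 0.4403 -0.283 ]
201 233 243 [ 0.4401 -0.2883]
205 233 243 [ 0.44   -0.2936]
209 234 244 [ 0.4412 -0.299 ]
213 234 244 [ 0.441  -0.3045]
217 234 244 [ 0.4409 -0.3099]
221 234 244 [ 0.4408 -0.3155]
225 235 245 [ 0.442 -0.321]
229 233 244 [ 0.4399 -0.3266]
233 229 243 [ 0.4365 -0.3323]
237 226 239 [ 0.4318 -0.3379]
```

View pics/w2c.png

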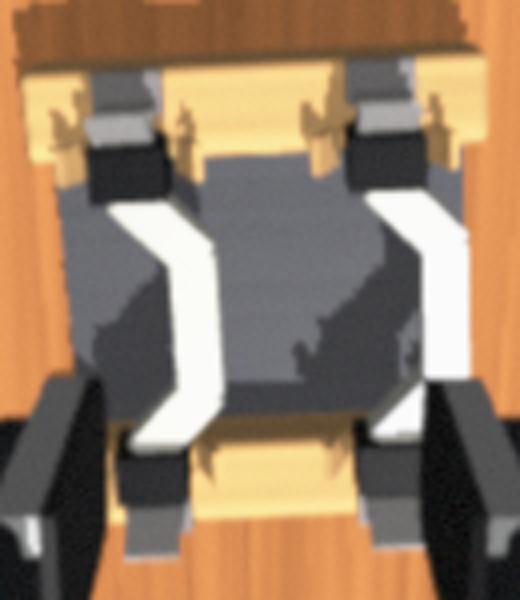

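{"fn": "send_rows", "kwargs": {
  "plan": [
    [30,20,24,-1,0,0],
    [60,40,48,-2,0,0],
    [100,58,70,-2.6,0,0],
    [130,58,70,-2.6,0,0],
    [150,58,70,-2.6,0,0],
    [160,58,70,-2.6,0,0],
    [160,58,70,-2.6,0,0],
    [160,58,70,-2.6,0,0],
    [160,58,70,-2.6,0,0],
    [160,58,70,-2.6,0,0]
  ]
}}

```text
clock: 4.0
tcp_pos: [0.5193, -0.3005, 0.111]
orientation: [0.51, 0.49, 0.509, -0.49]
wrist_force: [1.0, -0.2, 0.4]
finger_gap: 0.0402
```

```bash
python3 - <<'E'
from h import *
st();d=snap('wrist','w3'); print(move([0.520,-0.3,0.025],2.3)); print(proj(d,[.52,-.3,.049])*1.5625, proj(d,[.5202,-.276,.049])*1.5625)
E
```

```text
t 4.0 tcp [ 0.5193 -0.3005  0.111 ] xax [ 0.001 -0.001 -1.   ] yang 2.29 gap 0.0402 F [ 1.  -0.2  0.4] q [-0.66  0.42 -0.1   1.05  0.    0.87]
[85.9  0.7 -0.5 -0.   0.  -0. ]
[397.86012023 312.42075857] [400.48302642 260.55866323]
```

View pics/w3.png

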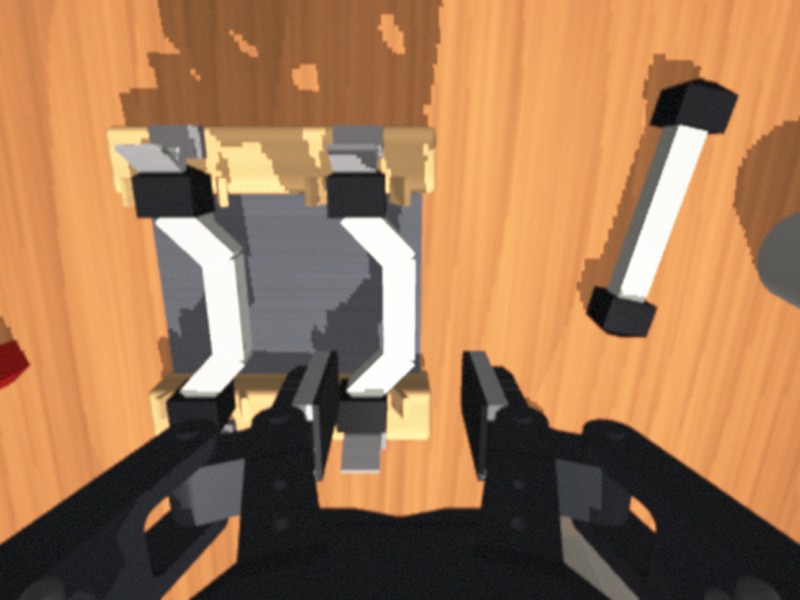

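Tube middle at (399,306), as predicted (398,312), so it lies between the jaws. I descend.

{"fn": "send_rows", "kwargs": {
  "plan": [
    [20,1,0,0,0,0],
    [40,1,0,0,0,0],
    [55,1,0,0,0,0],
    [70,1,0,0,0,0],
    [80,1,0,0,0,0],
    [86,1,0,0,0,0],
    [86,1,0,0,0,0],
    [86,1,0,0,0,0],
    [86,1,0,0,0,0],
    [86,1,0,0,0,0]
  ]
}}

```text
clock: 5.3
tcp_pos: [0.5202, -0.3004, 0.0247]
orientation: [0.51, 0.49, 0.51, -0.49]
wrist_force: [-0.3, -0.1, 0.0]
finger_gap: 0.0401
```

{"fn": "send_rows", "kwargs": {
  "plan": [
    [0,0,0,0,0,0],
    [0,0,0,0,0,0],
    [0,0,0,0,0,0],
    [0,0,0,0,0,0],
    [0,0,0,0,0,0],
    [0,0,0,0,0,0],
    [0,0,0,0,0,0],
    [0,0,0,0,0,0],
    [0,0,0,0,0,0],
    [0,0,0,0,0,0]
  ],
  "claw": 0,
  "newtons": 90
}}

```text
clock: 6.55
tcp_pos: [0.5201, -0.3003, 0.0246]
orientation: [0.51, 0.49, 0.51, -0.49]
wrist_force: [-1.3, 0.3, 6.0]
finger_gap: 0.0123
```

```bash
python3 - <<'E'
from h import *
st()
E
```

```text
t 6.55 tcp [ 0.5201 -0.3003  0.0246] xax [ 0. -0. -1.] yang 2.29 gap 0.0123 F [-1.3  0.3  6. ] q [-0.66  0.5  -0.21  0.86  0.    0.87]
```

{"fn": "send_rows", "kwargs": {
  "plan": [
    [-3,0,0,0,0,0],
    [-6,0,0,0,0,0],
    [-10,0,0,0,0,0],
    [-16,0,0,0,0,0],
    [-24,0,0,0,0,0],
    [-36,0,0,0,0,0],
    [-55,0,0,0,0,0],
    [-80,0,0,0,0,0],
    [-100,0,0,0,0,0],
    [-100,0,0,0,0,0]
  ]
}}

```text
clock: 7.8
tcp_pos: [0.5216, -0.3014, 0.1274]
orientation: [0.512, 0.49, 0.508, -0.49]
wrist_force: [-0.4, 0.8, -0.6]
finger_gap: 0.0121
```

```bash
python3 - <<'E'
from h import *
st();d=snap('wrist','w4'); print(move([0.43,-0.04,0.14],2.3))
E
```

```text
t 7.8 tcp [ 0.5216 -0.3014  0.1274] xax [ 0.005 -0.003 -1.   ] yang 2.3 gap 0.0121 F [-0.4  0.8 -0.6] q [-0.66  0.41 -0.07  1.08  0.    0.87]
[-1.490e+01 -8.030e+01 -2.642e+02 -0.000e+00  1.000e-01 -1.000e-01]
```

View pics/w4.png

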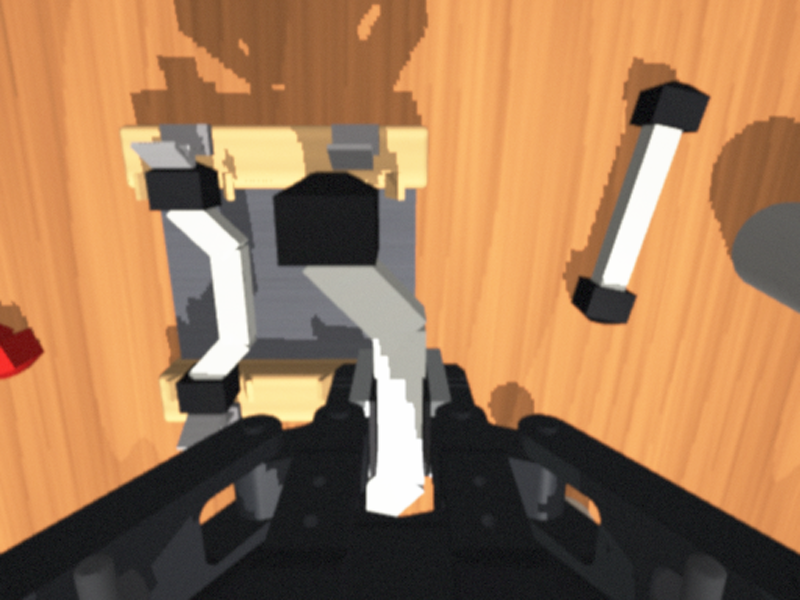

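{"fn": "send_rows", "kwargs": {
  "plan": [
    [-6,-5,-15,0,0,0],
    [-10,-18,-55,0,0,0],
    [-10,-32,-100,0,0,0],
    [-10,-46,-145,0,0,0],
    [-10,-60,-190,0,0,0],
    [-10,-74,-235,0,0,0],
    [-10,-86,-272,0,0,0],
    [-10,-91,-290,0,0,0],
    [-10,-93,-295,0,0,0],
    [-10,-93,-295,0,0,0]
  ]
}}

```text
clock: 9.1
tcp_pos: [0.4149, -0.009, 0.1341]
orientation: [0.51, 0.49, 0.51, -0.49]
wrist_force: [-0.4, 0.7, -0.3]
finger_gap: 0.0126
```

{"fn": "send_rows", "kwargs": {
  "plan": [
    [5,0,0,0,0,0],
    [20,0,0,0,0,0],
    [40,0,0,0,0,0],
    [60,0,0,0,0,0],
    [80,0,0,0,0,0],
    [98,0,0,0,0,0],
    [110,0,0,0,0,0],
    [117,0,0,0,0,0],
    [119,0,0,0,0,0],
    [119,0,0,0,0,0]
  ]
}}

```text
clock: 10.35
tcp_pos: [0.4156, -0.0093, 0.0155]
orientation: [0.51, 0.49, 0.51, -0.49]
wrist_force: [0.2, -0.8, -1.1]
finger_gap: 0.0123
```

```bash
python3 - <<'E'
from h import *
st();d=snap('wrist','w5')
E
```

```text
t 10.35 tcp [ 0.4156 -0.0093  0.0155] xax [ 0.001 -0.    -1.   ] yang 2.29 gap 0.0123 F [ 0.2 -0.8 -1.1] q [-0.22  0.21 -0.68  0.68  0.    1.31]
```

View pics/w5.png

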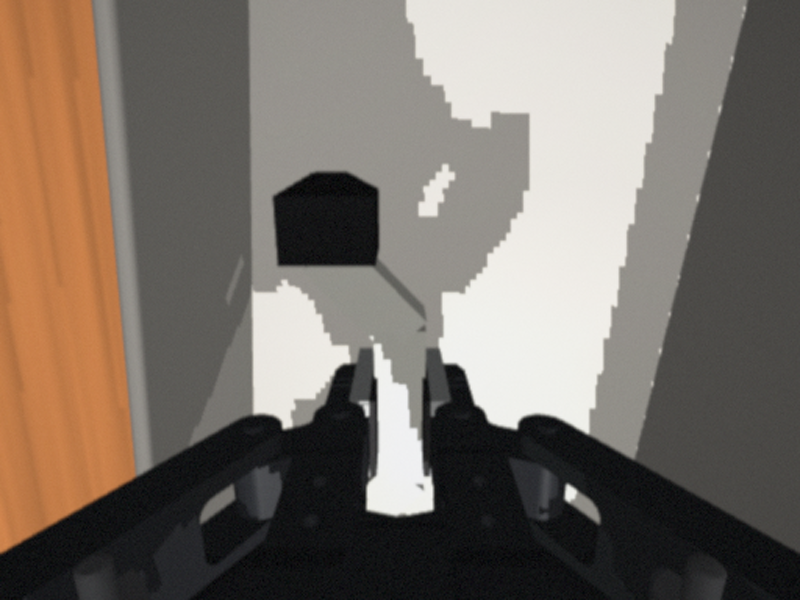

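Rung inside the bin. Release, then lift back toward gap b.

{"fn": "send_rows", "kwargs": {
  "plan": [
    [0,0,0,0,0,0],
    [0,0,0,0,0,0],
    [0,0,0,0,0,0],
    [0,0,0,0,0,0],
    [-15,0,0,0,0,0],
    [-40,0,0,0,0,0],
    [-70,0,0,0,0,0],
    [-100,0,0,0,0,0],
    [-120,0,0,0,0,0],
    [-120,0,0,0,0,0]
  ],
  "claw": 36
}}

```text
clock: 11.65
tcp_pos: [0.4156, -0.0093, 0.1362]
orientation: [0.51, 0.49, 0.509, -0.49]
wrist_force: [-1.0, 0.6, -0.2]
finger_gap: 0.0358
```

```bash
python3 - <<'E'
from h import *
st(); print(move([0.441,-0.303,0.11],2.3)); snap('scene','s1')
E
```

```text
t 11.65 tcp [ 0.4156 -0.0093  0.1362] xax [ 0.002 -0.    -1.   ] yang 2.3 gap 0.0358 F [-1.   0.6 -0.2] q [-0.22  0.06 -0.51  1.   -0.    1.31]
[ 2.640e+01  1.360e+01  2.945e+02 -0.000e+00  0.000e+00 -1.000e-01]
```

View pics/s1.png

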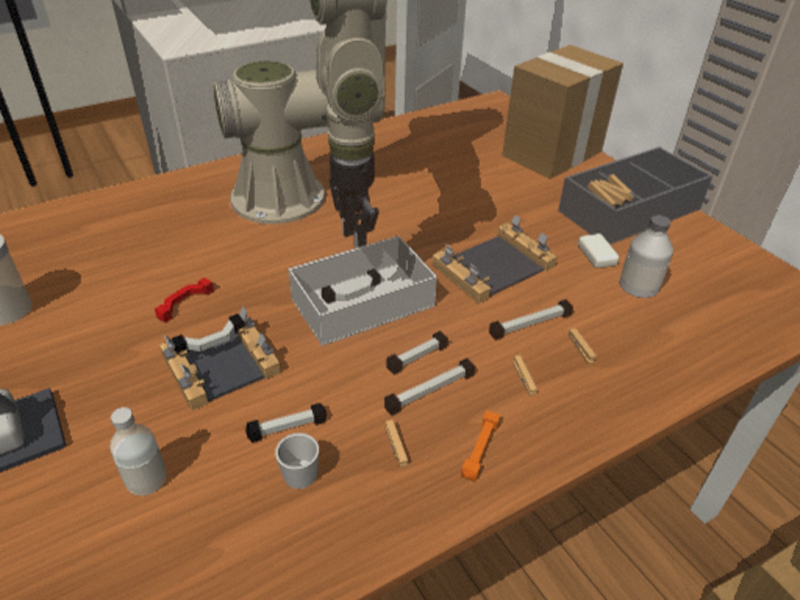

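Bent rung lies in the bin (352,288). Next, the gap b bent rung.

{"fn": "send_rows", "kwargs": {
  "plan": [
    [0,2,40,0,0,0],
    [0,5,95,0,0,0],
    [0,8,150,0,0,0],
    [0,10,205,0,0,0],
    [0,12,250,0,0,0],
    [0,13,280,0,0,0],
    [10,14,294,0,0,0],
    [26,14,294,0,0,0],
    [26,14,294,0,0,0],
    [26,14,294,0,0,0]
  ]
}}

```text
clock: 12.95
tcp_pos: [0.4408, -0.3009, 0.1089]
orientation: [0.51, 0.49, 0.511, -0.489]
wrist_force: [-0.4, -0.0, 0.1]
finger_gap: 0.0361
```

```bash
python3 - <<'E'
from h import *
st();d=snap('wrist','w6'); print(move([0.441,-0.303,0.0247],2.3)); print(proj(d,[.441,-.303,.049])*1.5625)
E
```

```text
t 12.95 tcp [ 0.4408 -0.3009  0.1089] xax [-0.001  0.001 -1.   ] yang 2.38 gap 0.0361 F [-0.4 -0.   0.1] q [-0.75  0.3  -0.28  0.99  0.    0.78]
[84.7 -0.2  1.7  0.1 -0.   0. ]
[396.87443081 319.66057497]
```

View pics/w6.png

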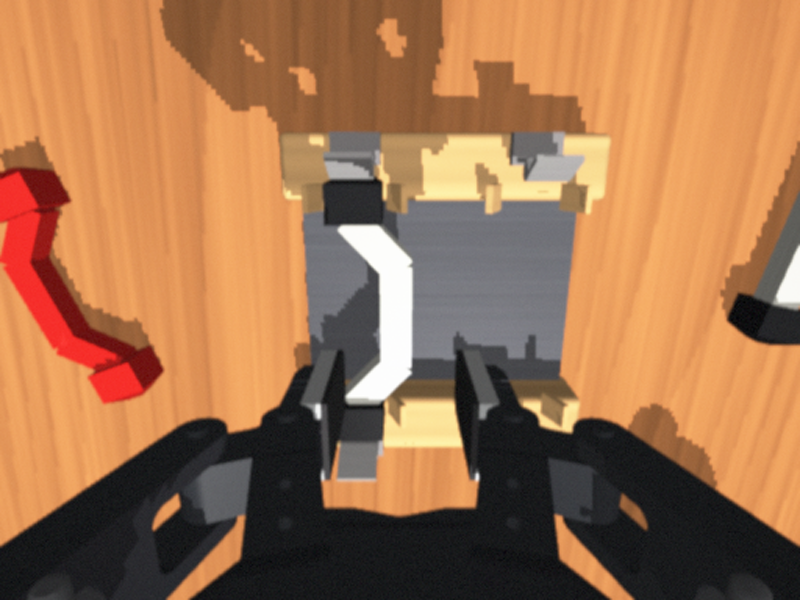

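Tube middle at (396,312), where expected; red look-alike at (70,290) is clear of the fingers.

{"fn": "send_rows", "kwargs": {
  "plan": [
    [20,0,1,0,0,0],
    [40,0,1,0,0,0],
    [55,0,1,0,0,0],
    [70,0,1,0,0,0],
    [80,0,1,0,0,0],
    [85,0,1,0,0,0],
    [85,0,1,0,0,0],
    [85,0,1,0,0,0],
    [85,0,1,0,0,0],
    [85,0,1,0,0,0]
  ]
}}

```text
clock: 14.25
tcp_pos: [0.4413, -0.3036, 0.0246]
orientation: [0.51, 0.49, 0.51, -0.49]
wrist_force: [-0.3, -0.5, 0.7]
finger_gap: 0.0365
```

{"fn": "send_rows", "kwargs": {
  "plan": [
    [0,0,0,0,0,0],
    [0,0,0,0,0,0],
    [0,0,0,0,0,0],
    [0,0,0,0,0,0],
    [0,0,0,0,0,0],
    [0,0,0,0,0,0],
    [0,0,0,0,0,0],
    [0,0,0,0,0,0],
    [0,0,0,0,0,0],
    [0,0,0,0,0,0]
  ],
  "claw": 0,
  "newtons": 90
}}

```text
clock: 15.5
tcp_pos: [0.4408, -0.3035, 0.0246]
orientation: [0.51, 0.49, 0.51, -0.49]
wrist_force: [-2.7, 0.4, 6.0]
finger_gap: 0.0125
```

{"fn": "send_rows", "kwargs": {
  "plan": [
    [-3,0,0,0,0,0],
    [-6,0,0,0,0,0],
    [-10,0,0,0,0,0],
    [-16,0,0,0,0,0],
    [-24,0,0,0,0,0],
    [-36,0,0,0,0,0],
    [-55,0,0,0,0,0],
    [-80,0,0,0,0,0],
    [-108,0,0,0,0,0],
    [-108,0,0,0,0,0]
  ]
}}

```text
clock: 16.75
tcp_pos: [0.4428, -0.3049, 0.1357]
orientation: [0.512, 0.49, 0.508, -0.49]
wrist_force: [-0.1, -0.2, -1.1]
finger_gap: 0.0122
```

```bash
python3 - <<'E'
from h import *
st();d=snap('wrist','w7'); print(move([0.468,-0.009,0.13],2.3))
E
```

```text
t 16.75 tcp [ 0.4428 -0.3049  0.1357] xax [ 0.005 -0.004 -1.   ] yang 2.3 gap 0.0122 F [-0.1 -0.2 -1.1] q [-0.75  0.28 -0.23  1.05  0.    0.78]
[ 3.300e+00  3.780e+01 -2.939e+02 -0.000e+00  2.000e-01 -2.000e-01]
```

View pics/w7.png

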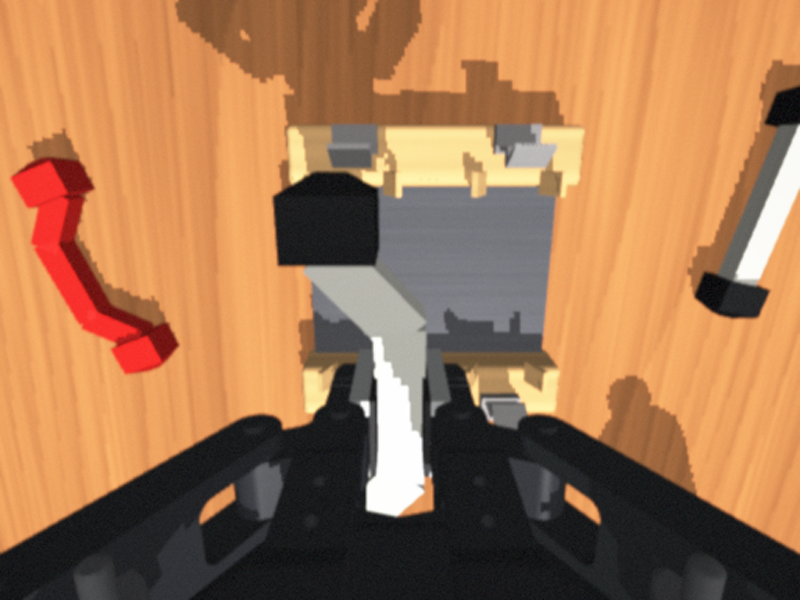

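{"fn": "send_rows", "kwargs": {
  "plan": [
    [0,2,-15,0,0,0],
    [0,7,-55,0,0,0],
    [0,13,-100,0,0,0],
    [0,19,-145,0,0,0],
    [0,25,-190,0,0,0],
    [0,31,-235,0,0,0],
    [0,36,-270,0,0,0],
    [0,38,-288,0,0,0],
    [0,39,-293,0,0,0],
    [0,39,-293,0,0,0]
  ]
}}

```text
clock: 18.05
tcp_pos: [0.4677, -0.0087, 0.1317]
orientation: [0.51, 0.489, 0.51, -0.49]
wrist_force: [0.2, -0.5, -1.1]
finger_gap: 0.0121
```

{"fn": "send_rows", "kwargs": {
  "plan": [
    [5,0,0,0,0,0],
    [20,0,0,0,0,0],
    [40,0,0,0,0,0],
    [60,0,0,0,0,0],
    [80,0,0,0,0,0],
    [98,0,0,0,0,0],
    [108,0,0,0,0,0],
    [114,0,0,0,0,0],
    [116,0,0,0,0,0],
    [116,0,0,0,0,0]
  ]
}}

```text
clock: 19.3
tcp_pos: [0.4592, -0.0081, 0.0138]
orientation: [0.505, 0.487, 0.514, -0.494]
wrist_force: [-17.8, -0.5, 4.4]
finger_gap: 0.012
```

{"fn": "send_rows", "kwargs": {
  "plan": [
    [0,0,0,0,0,0],
    [0,0,0,0,0,0],
    [0,0,0,0,0,0],
    [0,0,0,0,0,0],
    [-15,0,0,0,0,0],
    [-40,0,0,0,0,0],
    [-70,0,0,0,0,0],
    [-110,0,0,0,0,0],
    [-150,0,0,0,0,0],
    [-163,0,0,0,0,0]
  ],
  "claw": 30
}}

```text
clock: 20.55
tcp_pos: [0.4698, -0.0097, 0.1814]
orientation: [0.511, 0.491, 0.508, -0.489]
wrist_force: [0.4, -0.6, -0.2]
finger_gap: 0.0302
```

```bash
python3 - <<'E'
from h import *
st(); snap('scene','s2'); d=snap('top','t2'); f=d['frame']
hsv=cv2.cvtColor(f,cv2.COLOR_BGR2HSV)
m=((hsv[...,2]<60)).astype(np.uint8); m[:130]=0;m[195:]=0
n,l,s,c=cv2.connectedComponentsWithStats(m)
for i in range(1,n):
    if 8<s[i,4]<200: print(c[i].round(1),ray(d,*c[i],0.016).round(4))
print(move([0.644,-0.225,0.16],-9.3))
E
```

```text
t 20.55 tcp [ 0.4698 -0.0097  0.1814] xax [ 0.004 -0.001 -1.   ] yang 2.25 gap 0.0302 F [ 0.4 -0.6 -0.2] q [-0.19  0.13 -0.31  1.12  0.    1.34]
[289.4 159.6] [ 0.6958 -0.0926  0.016 ]
[248.7 162.5] [0.6879 0.0634 0.016 ]
[319. 170.] [ 0.6529 -0.2037  0.016 ]
[181.7 172.8] [0.6523 0.3199 0.016 ]
[347.2 173.9] [ 0.6352 -0.3099  0.016 ]
[222.5 176. ] [0.6368 0.1638 0.016 ]
[249.3 182.8] [0.6081 0.062  0.016 ]
[ 2.070e+01  1.660e+02  2.222e+02  1.160e+01  0.000e+00 -2.000e-01]
```

View pics/s2.png

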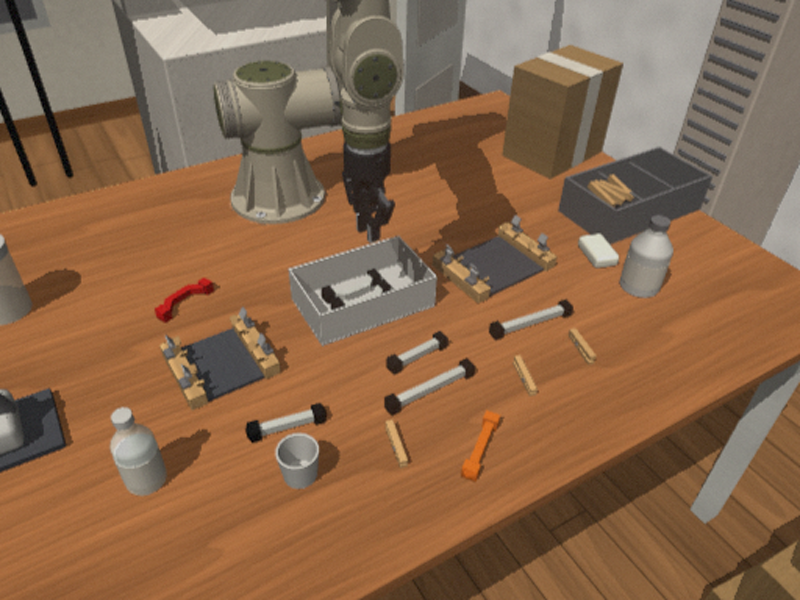

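```bash
python3 - <<'E'
from h import *
st(); print(move([0.644,-0.245,0.14],-9.3)); d=load('t2')
print(ray(d,529/1.5625,228/1.5625,.06))
cv2.imwrite('pics/bin.png',cv2.resize(d['frame'][195:255,225:310],None,fx=7,fy=7,interpolation=cv2.INTER_CUBIC))
E
```

```text
t 20.65 tcp [ 0.4693 -0.0095  0.1802] xax [ 0.003 -0.    -1.   ] yang 2.26 gap 0.03 F [ 0.6  0.6 -0.1] q [-0.19  0.13 -0.31  1.12  0.    1.34]
[ 4.070e+01  1.652e+02  2.422e+02  1.160e+01  0.000e+00 -2.000e-01]
[ 0.73339609 -0.27551559  0.06      ]
```

View pics/bin.png

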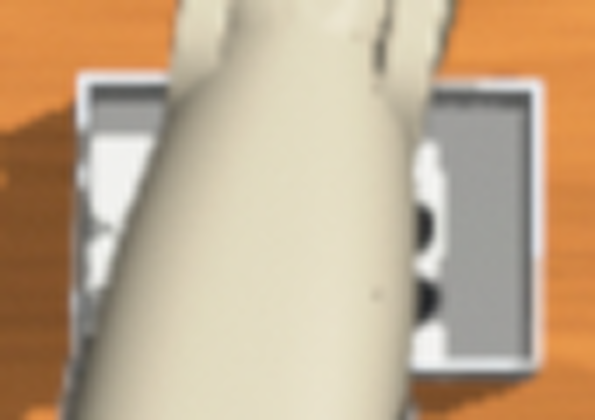

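Arm hides the bin's middle, but two dark caps show inside it at (423,228) and (425,298). On to the short rung by the cup; the cup's near edge is at x≈0.70.

{"fn": "send_rows", "kwargs": {
  "plan": [
    [5,15,20,0,0,0],
    [10,45,60,3,0,0],
    [15,75,105,5,0,0],
    [20,105,150,7,0,0],
    [30,135,195,9,0,0],
    [36,155,228,11,0,0],
    [40,164,240,11.6,0,0],
    [40,165,242,11.6,0,0],
    [40,165,242,11.6,0,0],
    [40,165,242,11.6,0,0]
  ]
}}

```text
clock: 21.9
tcp_pos: [0.6426, -0.2431, 0.14]
orientation: [0.458, 0.539, 0.458, -0.538]
wrist_force: [0.1, 0.2, 0.7]
finger_gap: 0.03
```

```bash
cat >> h.py <<'E'
def tubes(d,z=.019):
    """straight rungs: white tube contours -> rect"""
    hsv=cv2.cvtColor(d['frame'],cv2.COLOR_BGR2HSV)
    m=((hsv[...,1]<50)&(hsv[...,2]>205)).astype(np.uint8)
    cs,_=cv2.findContours(m,cv2.RETR_EXTERNAL,cv2.CHAIN_APPROX_NONE)
    for c in cs:
        if cv2.contourArea(c)<250: continue
        P=np.array([ray(d,*q[0],z)[:2] for q in c],np.float32)
        (cx,cy),(w,h),a=cv2.minAreaRect(P)
        L,W=max(w,h),min(w,h); ang=a if w>h else a+90
        ang=ang%180
        print('tube c',round(cx,4),round(cy,4),'L',round(L,4),'W',round(W,4),'ang',round(ang,1),'px',(c.mean((0,1))*1.5625).round())
E
python3 - <<'E'
from h import *
st();d=snap('wrist','w8'); tubes(d); print(proj(d,[.644,-.257,.019])*1.5625)
E
```

```text
t 21.9 tcp [ 0.6426 -0.2431  0.14  ] xax [ 0.  0. -1.] yang -9.23 gap 0.03 F [0.1 0.2 0.7] q [-0.48  0.57  0.21  1.22  0.    1.25]
tube c 0.7551 -0.2933 L 0.0732 W 0.0728 ang 170.7 px [599. 330.]
tube c 0.6484 -0.2554 L 0.0821 W 0.0135 ang 80.8 px [410. 295.]
[403.08621966 302.70260153]
```

View pics/w8.png

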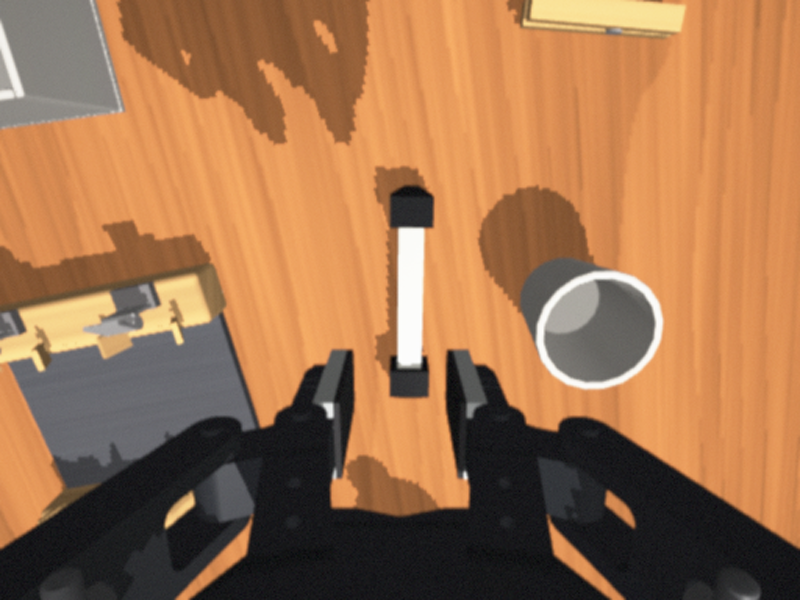

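{"fn": "send_rows", "kwargs": {
  "plan": [
    [20,4,6,0,0,0],
    [50,7.5,11.5,0,0,0],
    [80,7.5,11.5,0,0,0],
    [105,7.5,11.5,0,0,0],
    [120,7.5,11.5,0,0,0],
    [130,7.5,11.5,0,0,0],
    [135,7.5,11.5,0,0,0],
    [137,7.5,11.5,0,0,0],
    [137,7.5,11.5,0,0,0],
    [137,7.5,11.5,0,0,0]
  ]
}}

```text
clock: 23.2
tcp_pos: [0.6488, -0.257, 0.003]
orientation: [0.458, 0.539, 0.457, -0.539]
wrist_force: [0.1, 0.3, -0.3]
finger_gap: 0.03
```

{"fn": "send_rows", "kwargs": {
  "plan": [
    [0,0,0,0,0,0],
    [0,0,0,0,0,0],
    [0,0,0,0,0,0],
    [0,0,0,0,0,0],
    [0,0,0,0,0,0],
    [0,0,0,0,0,0],
    [0,0,0,0,0,0],
    [0,0,0,0,0,0],
    [0,0,0,0,0,0],
    [0,0,0,0,0,0]
  ],
  "claw": 0,
  "newtons": 90
}}

```text
clock: 24.45
tcp_pos: [0.6489, -0.2571, 0.0031]
orientation: [0.458, 0.539, 0.457, -0.539]
wrist_force: [-1.3, 0.3, 5.5]
finger_gap: 0.0117
```

```bash
python3 - <<'E'
from h import *
st()
E
```

```text
t 24.45 tcp [ 0.6489 -0.2571  0.0031] xax [ 0.001 -0.001 -1.   ] yang -9.31 gap 0.0117 F [-1.3  0.3  5.5] q [-0.49  0.68  0.06  0.95  0.    1.24]
```

```bash
python3 - <<'E'
from h import *
d=load('w6'); f=d['frame']
cv2.imwrite('pics/w6c.png',cv2.resize(f[75:320,170:400],(752,800))[:600]); cv2.imwrite('pics/w6d.png',cv2.resize(f[230:320,190:300],None,fx=6,fy=6,interpolation=cv2.INTER_CUBIC))
cv2.imwrite('pics/w6e.png',cv2.resize(f[80:145,175:395],None,fx=3.6,fy=3.6,interpolation=cv2.INTER_CUBIC))
E
```

```text
(no output)
```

View pics/w6d.png

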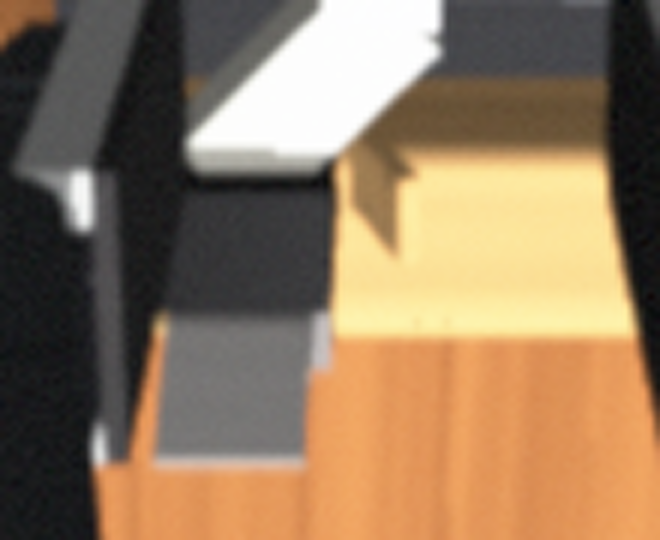

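View pics/w6e.png

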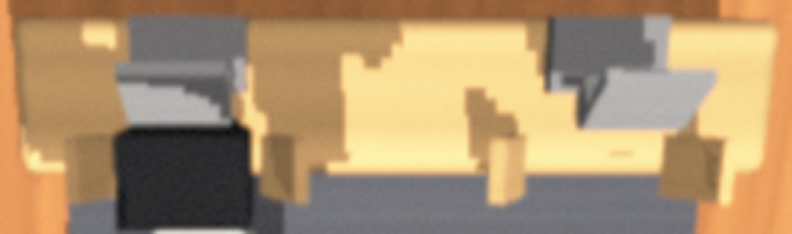

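```bash
python3 - <<'E'
from h import *
d=load('w6')
A=ray(d,264,85.6,.03);B=ray(d,270,286.2,.03);print(A,B,(A+B)/2)
print('cap+ inner',ray(d,175+185/3.6,143.5,.054))
# clip flare top edges: -y clip lower edge; z=.068
print(ray(d,190+230/6,230+462/6,.068), ray(d,190+240/6,230+315/6,.054))
E
```

```text
[ 0.44456702 -0.2227111   0.03      ] [ 0.4574312  -0.38135401  0.03      ] [ 0.45099911 -0.30203255  0.03      ]
cap+ inner [ 0.42144203 -0.26014419  0.054     ]
[ 0.42582387 -0.3734002   0.068     ] [ 0.4256807  -0.36300054  0.054     ]
```

{"fn": "send_rows", "kwargs": {
  "plan": [
    [-5,0,0,0,0,0],
    [-20,0,0,0,0,0],
    [-45,0,0,0,0,0],
    [-75,0,0,0,0,0],
    [-105,0,0,0,0,0],
    [-125,0,0,0,0,0],
    [-135,0,0,0,0,0],
    [-137,0,0,0,0,0],
    [-137,0,0,0,0,0],
    [-137,0,0,0,0,0]
  ]
}}

```text
clock: 25.7
tcp_pos: [0.6479, -0.2565, 0.1381]
orientation: [-0.457, -0.539, -0.458, 0.539]
wrist_force: [-0.3, -0.3, -0.3]
finger_gap: 0.012
```

```bash
python3 - <<'E'
from h import *
st();d=snap('wrist','w9'); print(move([0.5025,-.3003,0.14],2.3))
E
```

```text
t 25.7 tcp [ 0.6479 -0.2565  0.1381] xax [-0.002  0.001 -1.   ] yang -9.31 gap 0.012 F [-0.3 -0.3 -0.3] q [-0.49  0.59  0.25  1.23  0.    1.24]
[-1.700e+00 -1.364e+02  6.670e+01 -1.160e+01 -0.000e+00  1.000e-01]
```

View pics/w9.png

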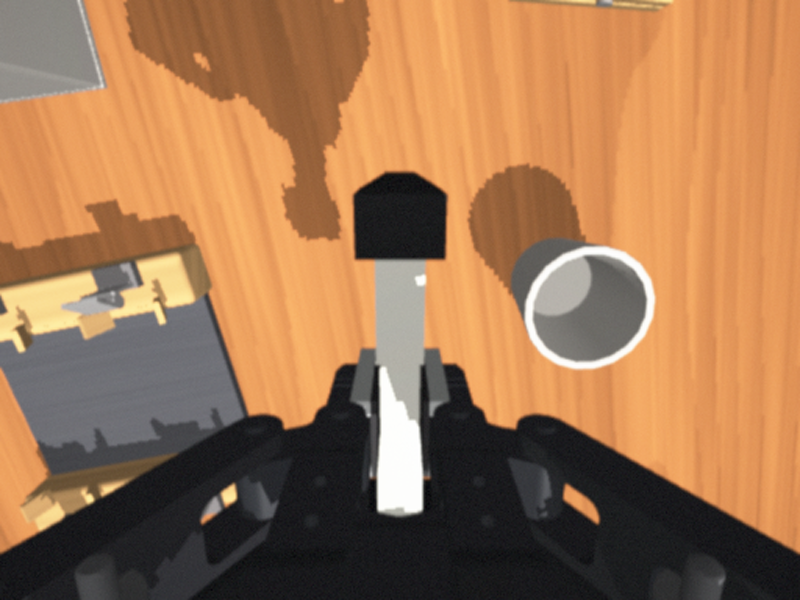

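```bash
cat >> h.py <<'E'
def inhand(d,row,halfL,p,R,rc):
    """inner cap top-edge row (display px) -> rung centre shift along tool z. rc = rung centre distance behind TCP"""
    # point in tool frame at x=-(rc+.012), y=0
    c=R.inv().apply(-d['R'].T@d['t']-p); r=R.inv().apply(d['R'].T@np.linalg.inv(d['K'])@np.array([256,row/1.5625,1.]))
    s=(-(rc+.012)-c[0])/r[0]; q=c+s*r
    return q, q[2]+(halfL-.022)
E
python3 - <<'E'
from h import *
p,R,s=pose(); d=load('w9')
for rc in (.007,.009,.011): print(rc,inhand(d,258,.065,p,R,rc))
d=load('w4')
E
```

```text
0.007 (array([-0.019    ,  0.0012557, -0.0437186]), np.float64(-0.0007186043980864296))
0.009 (array([-0.021     ,  0.00125017, -0.04415733]), np.float64(-0.0011573344137894848))
0.011 (array([-0.023     ,  0.00124465, -0.04459606]), np.float64(-0.00159606442949254))
```

{"fn": "send_rows", "kwargs": {
  "plan": [
    [0,-10,5,-1,0,0],
    [0,-32,16,-3,0,0],
    [0,-55,27,-5,0,0],
    [0,-80,39,-7,0,0],
    [0,-105,52,-9,0,0],
    [0,-123,61,-10.5,0,0],
    [0,-133,66,-11.6,0,0],
    [0,-136.4,67.5,-11.6,0,0],
    [0,-136.4,67.5,-11.6,0,0],
    [0,-136.4,67.5,-11.6,0,0]
  ]
}}

```text
clock: 27.0
tcp_pos: [0.5035, -0.3012, 0.1392]
orientation: [0.51, 0.49, 0.51, -0.49]
wrist_force: [-0.2, -0.1, -1.5]
finger_gap: 0.0116
```

```bash
python3 - <<'E'
from h import *
st();d=snap('wrist','w10'); print(move([0.5025,-.3013,0.085],2.3))
E
```

```text
t 27.0 tcp [ 0.5035 -0.3012  0.1392] xax [ 0.  0. -1.] yang 2.32 gap 0.0116 F [-0.2 -0.1 -1.5] q [-0.68  0.38 -0.09  1.1   0.    0.85]
[54.2 -1.   0.   0.  -0.  -0. ]
```

View pics/w10.png

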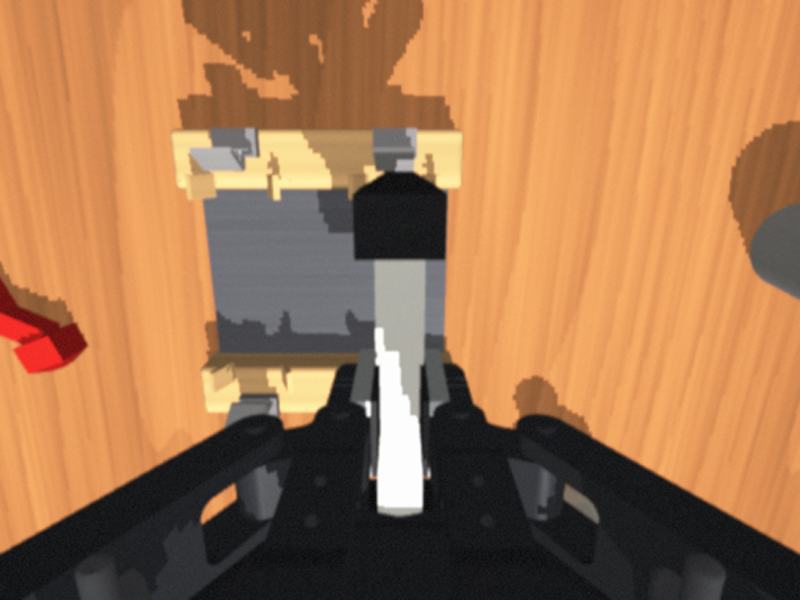

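{"fn": "send_rows", "kwargs": {
  "plan": [
    [8,-1,0,0,0,0],
    [22,-1,0,0,0,0],
    [38,-1,0,0,0,0],
    [54,-1,0,0,0,0],
    [66,-1,0,0,0,0],
    [74,-1,0,0,0,0],
    [80,-1,0,0,0,0],
    [84,-1,0,0,0,0],
    [84,-1,0,0,0,0],
    [84,-1,0,0,0,0]
  ]
}}

```text
clock: 28.3
tcp_pos: [0.5021, -0.3015, 0.0557]
orientation: [0.51, 0.49, 0.51, -0.49]
wrist_force: [-0.6, 1.0, 0.7]
finger_gap: 0.0118
```

{"fn": "send_rows", "kwargs": {
  "plan": [
    [3,0,0,0,0,0],
    [6,0,0,0,0,0],
    [9,0,0,0,0,0],
    [12,0,0,0,0,0],
    [15,0,0,0,0,0],
    [18,0,0,0,0,0],
    [21,0,0,0,0,0],
    [23,0,0,0,0,0],
    [24,0,0,0,0,0],
    [24,0,0,0,0,0]
  ]
}}

```text
clock: 29.55
tcp_pos: [0.5014, -0.3012, 0.033]
orientation: [0.51, 0.49, 0.51, -0.49]
wrist_force: [-4.9, 5.2, 17.2]
finger_gap: 0.0119
```

```bash
python3 - <<'E'
from h import *
st();d=snap('wrist','w11')
E
```

```text
t 29.55 tcp [ 0.5014 -0.3012  0.033 ] xax [-0. -0. -1.] yang 2.29 gap 0.0119 F [-4.9  5.2 17.2] q [-0.68  0.46 -0.24  0.87 -0.    0.85]
```

View pics/w11.png

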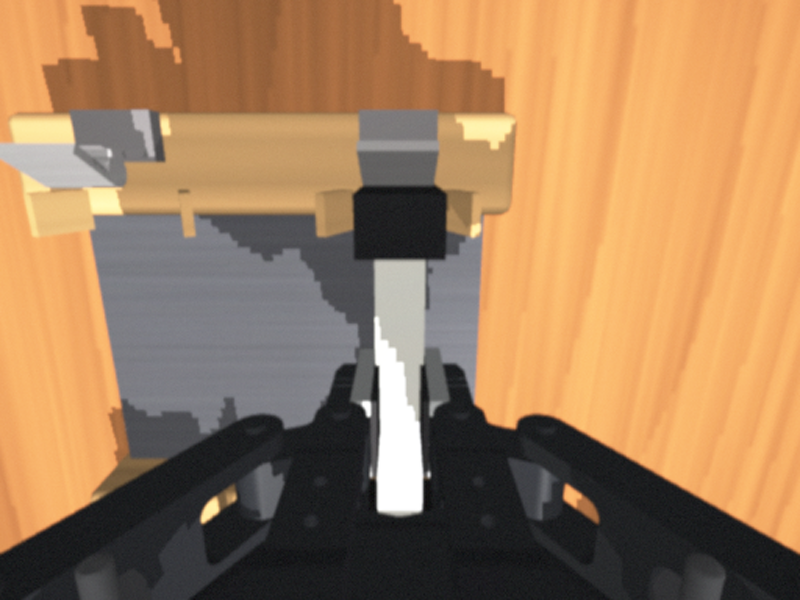

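{"fn": "send_rows", "kwargs": {
  "plan": [
    [0.5,0,0,0,0,0],
    [1,0,0,0,0,0],
    [1.2,0,0,0,0,0],
    [1.2,0,0,0,0,0],
    [1.2,0,0,0,0,0],
    [1.2,0,0,0,0,0],
    [1.2,0,0,0,0,0],
    [1.2,0,0,0,0,0],
    [1.2,0,0,0,0,0],
    [1.2,0,0,0,0,0]
  ]
}}

```text
clock: 30.85
tcp_pos: [0.5015, -0.3012, 0.033]
orientation: [0.51, 0.49, 0.51, -0.49]
wrist_force: [-7.4, 6.9, 24.6]
finger_gap: 0.0116
```

Firm stop at z=0.033 (rung centre 0.042): seated. Release and lift.

{"fn": "send_rows", "kwargs": {
  "plan": [
    [-1,0,0,0,0,0],
    [-1,0,0,0,0,0],
    [-1,0,0,0,0,0],
    [-1,0,0,0,0,0],
    [-10,0,0,0,0,0],
    [-35,0,0,0,0,0],
    [-65,0,0,0,0,0],
    [-95,0,0,0,0,0],
    [-115,0,0,0,0,0],
    [-115,0,0,0,0,0]
  ],
  "claw": 30
}}

```text
clock: 32.1
tcp_pos: [0.5031, -0.3024, 0.1474]
orientation: [0.511, 0.49, 0.508, -0.49]
wrist_force: [0.5, -0.1, -0.5]
finger_gap: 0.0299
```

```bash
python3 - <<'E'
from h import *
st();d=snap('wrist','w12');tubes(d,.049); print(move([.613,.03,.16],6.3))
E
```

```text
t 32.1 tcp [ 0.5031 -0.3024  0.1474] xax [ 0.004 -0.003 -1.   ] yang 2.29 gap 0.0299 F [ 0.5 -0.1 -0.5] q [-0.68  0.37 -0.08  1.11  0.    0.85]
tube c 0.5027 -0.2997 L 0.0824 W 0.0137 ang 92.0 px [396. 281.]
[-1.440e+01  1.238e+02 -3.271e+02 -4.000e+00  1.000e-01 -1.000e-01]
```

View pics/w12.png

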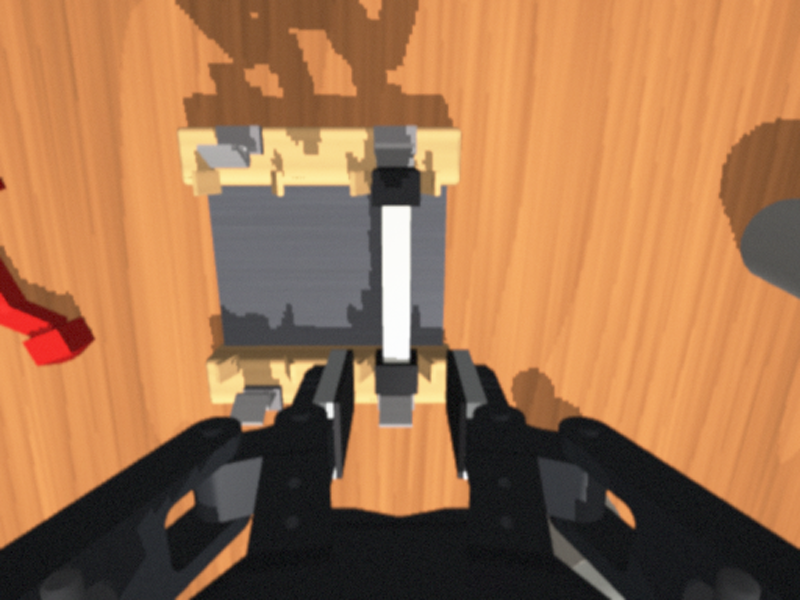

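Short rung sits at (0.5027,−0.2997), clips over both caps. Next, the other short rung.

{"fn": "send_rows", "kwargs": {
  "plan": [
    [0,12,-35,-1,0,0],
    [0,32,-85,-1,0,0],
    [0,52,-135,-2,0,0],
    [0,72,-185,-3,0,0],
    [0,92,-240,-3,0,0],
    [0,110,-290,-4,0,0],
    [3,122,-315,-4,0,0],
    [6,124,-317,-4,0,0],
    [6,124,-317,-4,0,0],
    [6,124,-317,-4,0,0]
  ]
}}

```text
clock: 33.4
tcp_pos: [0.6126, 0.0191, 0.1387]
orientation: [0.526, 0.472, 0.527, -0.472]
wrist_force: [-0.4, -0.2, 0.3]
finger_gap: 0.03
```

```bash
python3 - <<'E'
from h import *
st();d=snap('wrist','w13');tubes(d)
E
```

```text
t 33.4 tcp [0.6126 0.0191 0.1387] xax [-0.001 -0.    -1.   ] yang 6.2 gap 0.03 F [-0.4 -0.2  0.3] q [-0.1   0.43 -0.02  1.13 -0.    1.36]
tube c 0.6946 -0.0048 L 0.1169 W 0.0139 ang 92.4 px [533. 325.]
tube c 0.6166 0.0107 L 0.0824 W 0.0137 ang 95.9 px [402. 291.]
tube c 0.4443 -0.0109 L 0.0866 W 0.0381 ang 85.2 px [ 98. 303.]
tube c 0.4056 -0.0138 L 0.0901 W 0.0368 ang 83.1 px [ 25. 292.]
tube c 0.4415 0.0071 L 0.2054 W 0.0933 ang 88.1 px [120. 219.]
tube c 0.4435 0.1171 L 0.081 W 0.0035 ang 178.1 px [82. 57.]
```

View pics/w13.png

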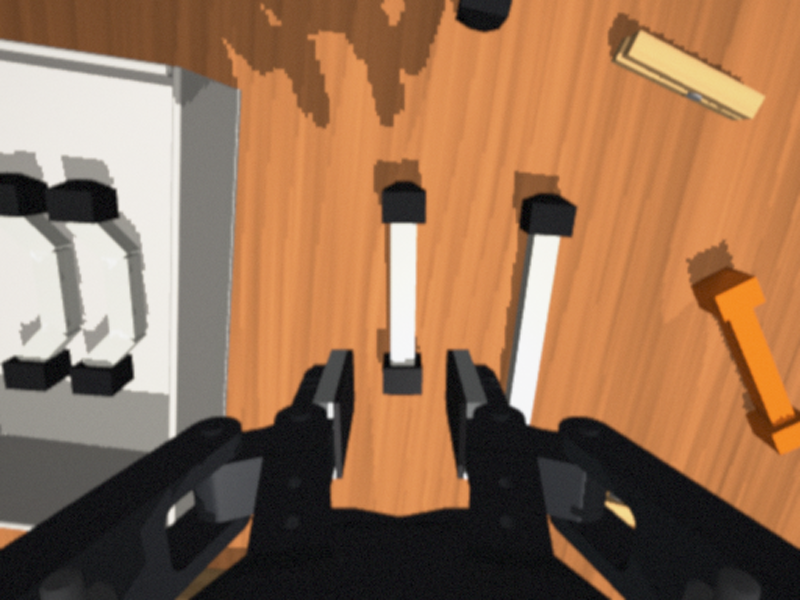

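Bin clearly holds both bent rungs ((45,290), (105,290)). Target: short rung at (403,290); long (white) at (533,300) and the orange look-alike (750,350) are not meant now.

{"fn": "send_rows", "kwargs": {
  "plan": [
    [20,2,5,0,0,0],
    [50,3,9,0,0,0],
    [80,3,9,0,0,0],
    [105,3,9,0,0,0],
    [120,3,9,0,0,0],
    [130,3,9,0,0,0],
    [134,3,9,0,0,0],
    [136,3,9,0,0,0],
    [136,3,9,0,0,0],
    [136,3,9,0,0,0]
  ]
}}

```text
clock: 34.7
tcp_pos: [0.6175, 0.0117, 0.0037]
orientation: [0.527, 0.472, 0.526, -0.472]
wrist_force: [-0.3, -0.1, -0.8]
finger_gap: 0.0303
```

{"fn": "send_rows", "kwargs": {
  "plan": [
    [0,0,0,0,0,0],
    [0,0,0,0,0,0],
    [0,0,0,0,0,0],
    [0,0,0,0,0,0],
    [0,0,0,0,0,0],
    [0,0,0,0,0,0],
    [0,0,0,0,0,0],
    [0,0,0,0,0,0],
    [0,0,0,0,0,0],
    [0,0,0,0,0,0]
  ],
  "claw": 0,
  "newtons": 90
}}

```text
clock: 35.95
tcp_pos: [0.6175, 0.0117, 0.0038]
orientation: [0.527, 0.472, 0.526, -0.472]
wrist_force: [-1.2, 1.1, 5.2]
finger_gap: 0.0114
```

{"fn": "send_rows", "kwargs": {
  "plan": [
    [-5,0,0,0,0,0],
    [-20,0,0,0,0,0],
    [-45,0,0,0,0,0],
    [-75,0,0,0,0,0],
    [-105,0,0,0,0,0],
    [-125,0,0,0,0,0],
    [-135,0,0,0,0,0],
    [-137,0,0,0,0,0],
    [-137,0,0,0,0,0],
    [-137,0,0,0,0,0]
  ]
}}

```text
clock: 37.2
tcp_pos: [0.6164, 0.0117, 0.139]
orientation: [0.526, 0.471, 0.527, -0.472]
wrist_force: [-0.4, 0.2, -1.4]
finger_gap: 0.0116
```

```bash
python3 - <<'E'
from h import *
st();d=snap('wrist','w14'); print(move([0.423,-.3034,0.14],2.3))
p,R,s=pose();print(inhand(d,258,.065,p,R,.009))
E
```

```text
t 37.2 tcp [0.6164 0.0117 0.139 ] xax [-0.002  0.    -1.   ] yang 6.29 gap 0.0116 F [-0.4  0.2 -1.4] q [-0.11  0.43 -0.01  1.13  0.    1.35]
[-7.000e-01 -2.269e+02  2.920e+02  4.000e+00 -0.000e+00  1.000e-01]
(array([-0.021     ,  0.00122106, -0.04384234]), np.float64(-0.0008423370743150041))
```

View pics/w14.png

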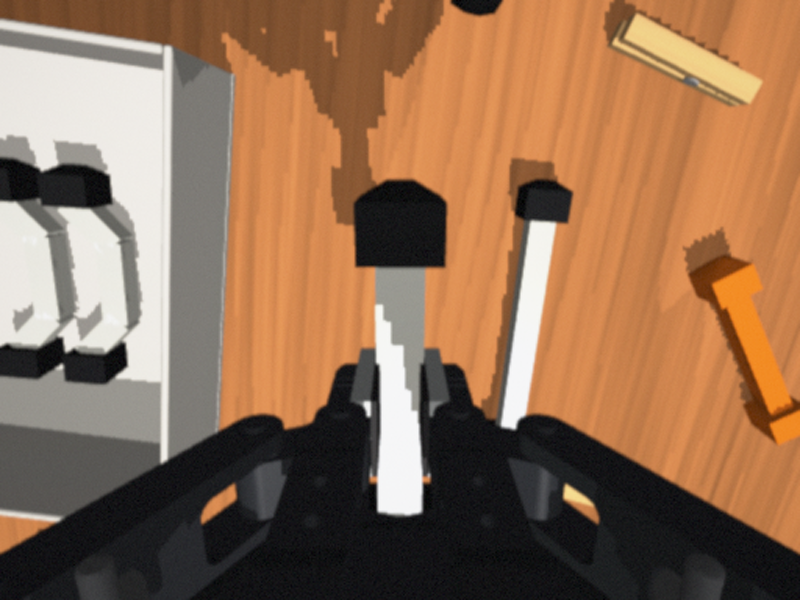

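{"fn": "send_rows", "kwargs": {
  "plan": [
    [0,-12,15,0,0,0],
    [0,-42,54,1,0,0],
    [0,-75,97,1,0,0],
    [0,-109,140,2,0,0],
    [0,-142,183,3,0,0],
    [0,-176,226,3,0,0],
    [0,-206,265,4,0,0],
    [0,-222,285,4,0,0],
    [0,-227,291,4,0,0],
    [0,-227,291,4,0,0]
  ]
}}

```text
clock: 38.5
tcp_pos: [0.4228, -0.3026, 0.1399]
orientation: [0.509, 0.49, 0.51, -0.49]
wrist_force: [0.4, -0.2, -0.8]
finger_gap: 0.0117
```

```bash
python3 - <<'E'
from h import *
st();d=snap('wrist','w15'); print(move([0.423,-.3022,0.055],2.3))
E
```

```text
t 38.5 tcp [ 0.4228 -0.3026  0.1399] xax [-0.     0.001 -1.   ] yang 2.22 gap 0.0117 F [ 0.4 -0.2 -0.8] q [-0.78  0.25 -0.26  1.05  0.    0.76]
[84.9 -0.1  0.2 -0.  -0.   0. ]
```

View pics/w15.png

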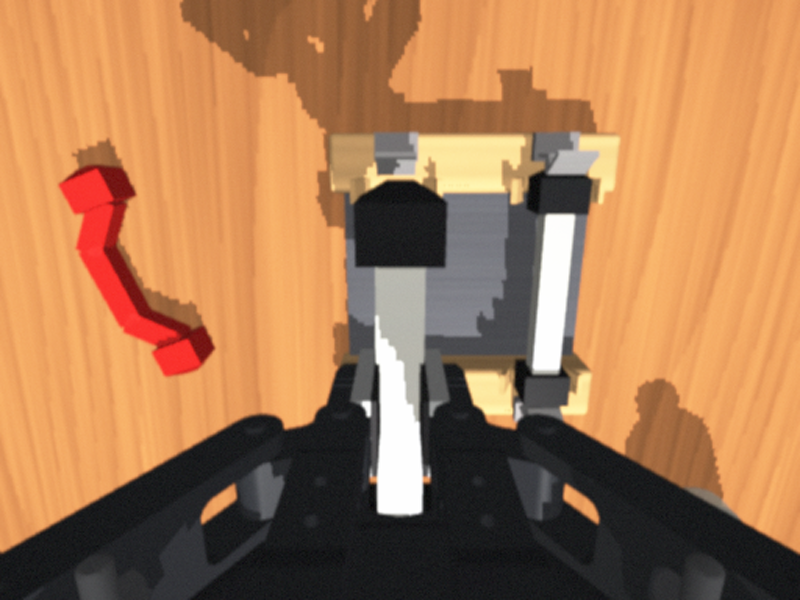

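{"fn": "send_rows", "kwargs": {
  "plan": [
    [8,0,0,0,0,0],
    [22,0,0,0,0,0],
    [38,0,0,0,0,0],
    [54,0,0,0,0,0],
    [66,0,0,0,0,0],
    [74,0,0,0,0,0],
    [80,0,0,0,0,0],
    [85,0,0,0,0,0],
    [85,0,0,0,0,0],
    [85,0,0,0,0,0]
  ]
}}

```text
clock: 39.8
tcp_pos: [0.4234, -0.3023, 0.0553]
orientation: [0.51, 0.49, 0.51, -0.49]
wrist_force: [-0.6, 1.5, -0.7]
finger_gap: 0.0114
```

{"fn": "send_rows", "kwargs": {
  "plan": [
    [3,0,0,0,0,0],
    [6,0,0,0,0,0],
    [9,0,0,0,0,0],
    [12,0,0,0,0,0],
    [15,0,0,0,0,0],
    [18,0,0,0,0,0],
    [20,0,0,0,0,0],
    [22,0,0,0,0,0],
    [23,0,0,0,0,0],
    [23,0,0,0,0,0]
  ]
}}

```text
clock: 41.05
tcp_pos: [0.4228, -0.3022, 0.0337]
orientation: [0.51, 0.49, 0.51, -0.49]
wrist_force: [-5.5, 5.8, 18.6]
finger_gap: 0.0118
```

{"fn": "send_rows", "kwargs": {
  "plan": [
    [0.5,0,0,0,0,0],
    [1,0,0,0,0,0],
    [1.2,0,0,0,0,0],
    [1.2,0,0,0,0,0],
    [1.2,0,0,0,0,0],
    [1.2,0,0,0,0,0],
    [1.2,0,0,0,0,0],
    [1.2,0,0,0,0,0],
    [1.2,0,0,0,0,0],
    [1.2,0,0,0,0,0]
  ]
}}

```text
clock: 42.3
tcp_pos: [0.4228, -0.3022, 0.0337]
orientation: [0.51, 0.49, 0.51, -0.49]
wrist_force: [-7.9, 8.1, 27.8]
finger_gap: 0.0117
```

```bash
python3 - <<'E'
from h import *
st();d=snap('wrist','w16')
E
```

```text
t 42.3 tcp [ 0.4228 -0.3022  0.0337] xax [-0.    -0.001 -1.   ] yang 2.29 gap 0.0117 F [-7.9  8.1 27.8] q [-0.77  0.36 -0.41  0.8  -0.    0.76]
```

View pics/w16.png

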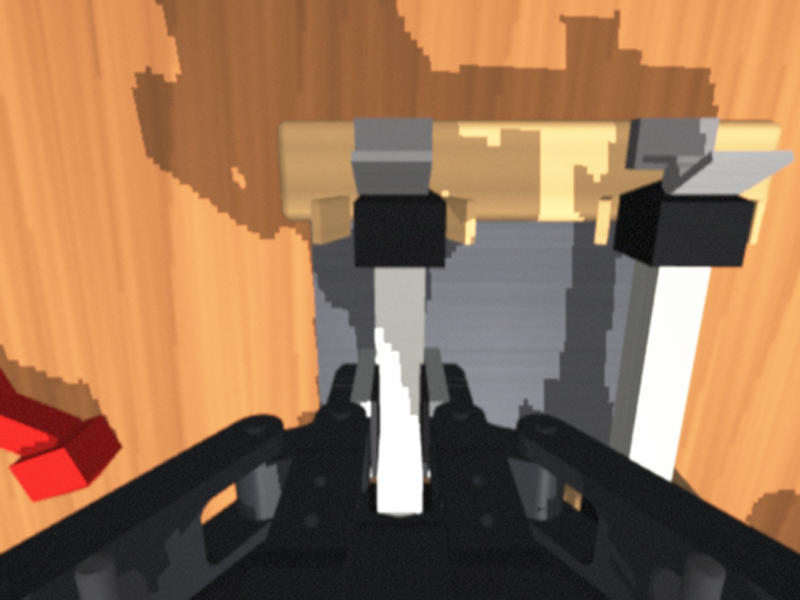

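Seated (hard stop at 0.0337 with rung 8.3 mm above = 0.042). Release and lift.

{"fn": "send_rows", "kwargs": {
  "plan": [
    [-1,0,0,0,0,0],
    [-1,0,0,0,0,0],
    [-1,0,0,0,0,0],
    [-1,0,0,0,0,0],
    [-10,0,0,0,0,0],
    [-35,0,0,0,0,0],
    [-65,0,0,0,0,0],
    [-95,0,0,0,0,0],
    [-115,0,0,0,0,0],
    [-115,0,0,0,0,0]
  ],
  "claw": 30
}}

```text
clock: 43.6
tcp_pos: [0.4244, -0.3035, 0.1479]
orientation: [0.511, 0.49, 0.508, -0.49]
wrist_force: [1.0, 0.3, -0.2]
finger_gap: 0.0298
```

```bash
python3 - <<'E'
from h import *
st();d=snap('wrist','w17');tubes(d,.049); print(move([.692,.01,.14],2.6))
E
```

```text
t 43.6 tcp [ 0.4244 -0.3035  0.1479] xax [ 0.003 -0.003 -1.   ] yang 2.3 gap 0.0298 F [ 1.   0.3 -0.2] q [-0.77  0.25 -0.25  1.07  0.    0.76]
tube c 0.5022 -0.3001 L 0.0822 W 0.0143 ang 92.2 px [544. 284.]
tube c 0.4243 -0.3026 L 0.0812 W 0.0139 ang 91.8 px [396. 284.]
[ 6.500e+00  2.805e+02 -3.019e+02 -3.000e-01  1.000e-01 -1.000e-01]
```

View pics/w17.png

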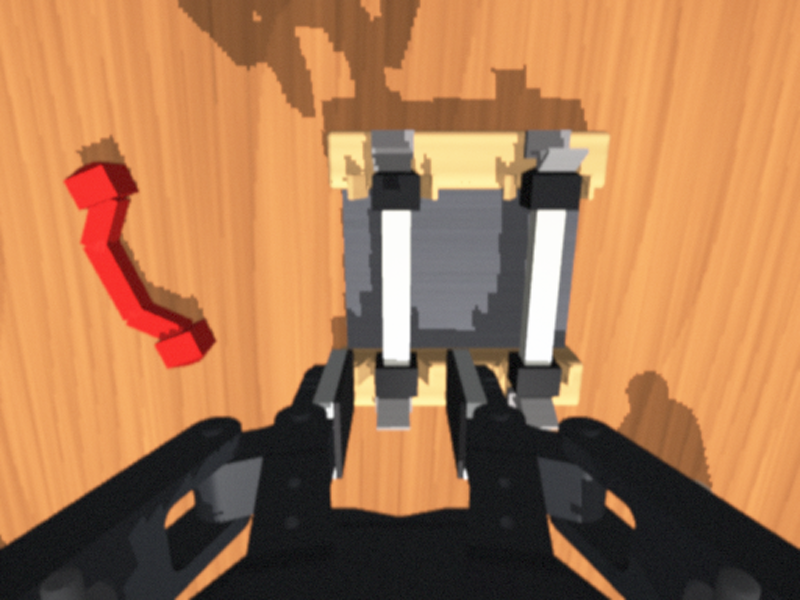

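{"fn": "send_rows", "kwargs": {
  "plan": [
    [-3,20,-22,0,0,0],
    [-6,55,-61,0,0,0],
    [-9,92,-102,0,0,0],
    [-12,129,-143,0,0,0],
    [-13,166,-184,0,0,0],
    [-13,203,-225,0,0,0],
    [-13,240,-265,0,0,0],
    [-13,268,-297,0,0,0],
    [-13,280,-310,0,0,0],
    [-13,282,-312,0,0,0]
  ]
}}

```text
clock: 44.9
tcp_pos: [0.6923, 0.0218, 0.1567]
orientation: [0.51, 0.489, 0.511, -0.49]
wrist_force: [0.3, -1.2, 0.7]
finger_gap: 0.03
```

```bash
python3 - <<'E'
from h import *
st();d=snap('wrist','w18');tubes(d)
E
```

```text
t 44.9 tcp [0.6923 0.0218 0.1567] xax [-0.003  0.    -1.   ] yang 2.4 gap 0.03 F [ 0.3 -1.2  0.7] q [-0.08  0.58  0.27  1.27  0.    1.44]
tube c 0.4555 -0.0144 L 0.073 W 0.0174 ang 79.3 px [  9. 312.]
tube c 0.6952 -0.0116 L 0.1305 W 0.0136 ang 92.8 px [400. 318.]
tube c 0.4633 -0.0209 L 0.274 W 0.0118 ang 88.1 px [ 30. 299.]
```

View pics/w18.png

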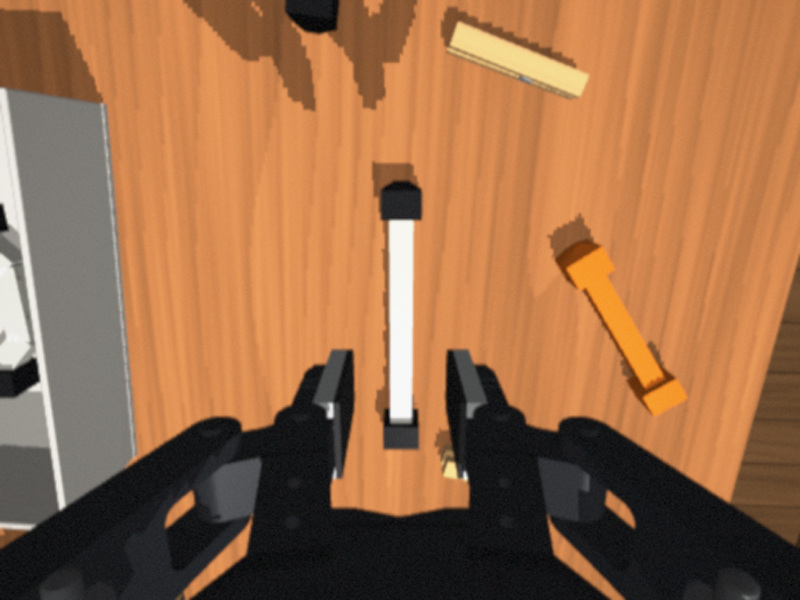

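```bash
python3 - <<'E'
from h import *
st(); print(move([.6952,-.0118,.003],2.7))
E
```

```text
t 44.95 tcp [0.6922 0.0212 0.1571] xax [-0.003  0.    -1.   ] yang 2.35 gap 0.0301 F [ 0.6 -0.2 -0.5] q [-0.09  0.57  0.27  1.27  0.    1.44]
[ 1.541e+02  2.000e+00  3.320e+01 -3.000e-01 -0.000e+00  1.000e-01]
```

{"fn": "send_rows", "kwargs": {
  "plan": [
    [20,2,10,0,0,0],
    [50,2,25,0,0,0],
    [80,2,33,0,0,0],
    [105,2,33,0,0,0],
    [125,2,33,0,0,0],
    [140,2,33,0,0,0],
    [148,2,33,0,0,0],
    [150,2,33,0,0,0],
    [150,2,33,0,0,0],
    [150,2,33,0,0,0]
  ]
}}

```text
clock: 46.2
tcp_pos: [0.6966, -0.0123, 0.0098]
orientation: [0.51, 0.49, 0.51, -0.49]
wrist_force: [0.5, 0.1, 0.4]
finger_gap: 0.0301
```

```bash
python3 - <<'E'
from h import *
st(); print(move([.6952,-.0118,.003],2.7))
E
```

```text
t 46.2 tcp [ 0.6966 -0.0123  0.0098] xax [ 0.001 -0.    -1.   ] yang 2.3 gap 0.0301 F [0.5 0.1 0.4] q [-0.13  0.67  0.07  0.96  0.    1.4 ]
[ 6.8 -1.4 -0.6 -0.4  0.  -0.1]
```

{"fn": "send_rows", "kwargs": {
  "plan": [
    [3,-1,-0.5,0,0,0],
    [5,-1,-0.5,0,0,0],
    [6.5,-1,-0.5,0,0,0],
    [6.5,-1,-0.5,0,0,0],
    [6.5,-1,-0.5,0,0,0],
    [6.5,-1,-0.5,0,0,0],
    [6.5,-1,-0.5,0,0,0],
    [6.5,-1,-0.5,0,0,0],
    [6.5,-1,-0.5,0,0,0],
    [6.5,-1,-0.5,0,0,0]
  ]
}}

```text
clock: 47.45
tcp_pos: [0.6949, -0.0119, 0.0024]
orientation: [0.51, 0.49, 0.51, -0.49]
wrist_force: [0.6, 0.1, -0.3]
finger_gap: 0.03
```

{"fn": "send_rows", "kwargs": {
  "plan": [
    [0,0,0,0,0,0],
    [0,0,0,0,0,0],
    [0,0,0,0,0,0],
    [0,0,0,0,0,0],
    [0,0,0,0,0,0],
    [0,0,0,0,0,0],
    [0,0,0,0,0,0],
    [0,0,0,0,0,0],
    [0,0,0,0,0,0],
    [0,0,0,0,0,0]
  ],
  "claw": 0,
  "newtons": 90
}}

```text
clock: 48.7
tcp_pos: [0.6951, -0.0119, 0.0027]
orientation: [0.51, 0.49, 0.51, -0.49]
wrist_force: [-0.6, 0.3, 5.0]
finger_gap: 0.012
```

{"fn": "send_rows", "kwargs": {
  "plan": [
    [-5,0,0,0,0,0],
    [-20,0,0,0,0,0],
    [-45,0,0,0,0,0],
    [-75,0,0,0,0,0],
    [-105,0,0,0,0,0],
    [-125,0,0,0,0,0],
    [-135,0,0,0,0,0],
    [-137,0,0,0,0,0],
    [-137,0,0,0,0,0],
    [-137,0,0,0,0,0]
  ]
}}

```text
clock: 49.95
tcp_pos: [0.6943, -0.0118, 0.1382]
orientation: [0.509, 0.49, 0.51, -0.49]
wrist_force: [0.3, 0.4, -0.5]
finger_gap: 0.0121
```

```bash
python3 - <<'E'
from h import *
st();d=snap('wrist','w19')
p,R,s=pose();
for r in (190,200,210): print(r,inhand(d,r,.09,p,R,.009))
cv2.imwrite('pics/w1c.png',cv2.resize(load('w1')['frame'][95:150,180:330],None,fx=5,fy=5,interpolation=cv2.INTER_CUBIC))
cv2.imwrite('pics/w1d.png',cv2.resize(load('w1')['frame'][215:285,195:315],None,fx=6,fy=6,interpolation=cv2.INTER_CUBIC))
E
```

```text
t 49.95 tcp [ 0.6943 -0.0118  0.1382] xax [-0.002  0.    -1.   ] yang 2.29 gap 0.0121 F [ 0.3  0.4 -0.5] q [-0.13  0.59  0.24  1.23  0.    1.4 ]
190 (array([-0.021     ,  0.00122473, -0.06115753]), np.float64(0.006842469855803786))
200 (array([-0.021     ,  0.00122653, -0.05871058]), np.float64(0.009289418089358473))
210 (array([-0.021     ,  0.00122834, -0.0562352 ]), np.float64(0.011764797055607921))
```

View pics/w19.png

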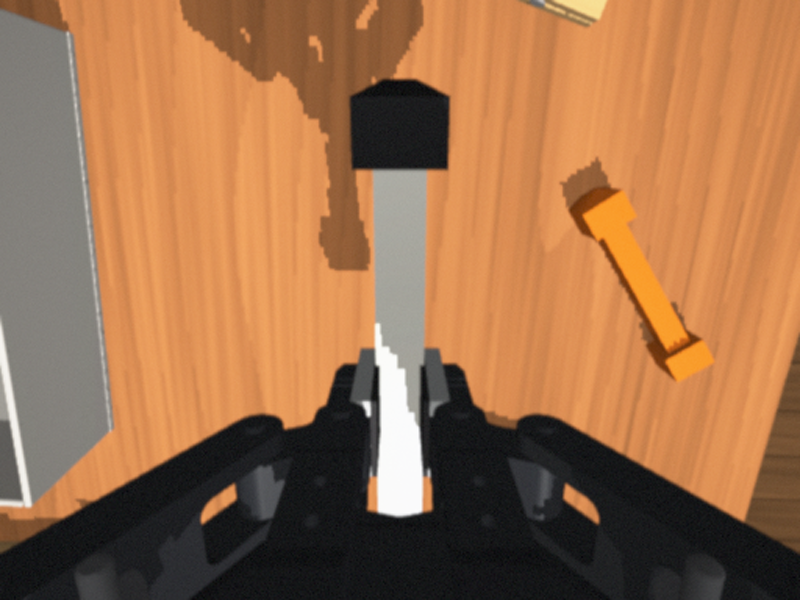

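View pics/w1c.png

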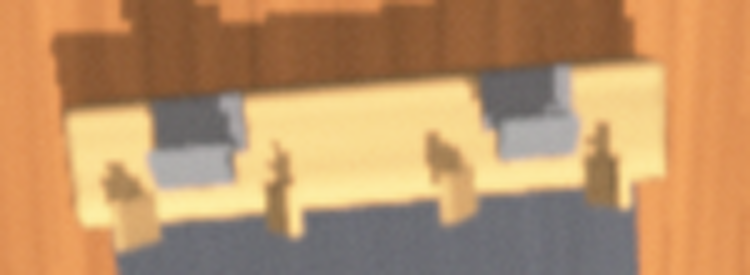

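View pics/w1d.png

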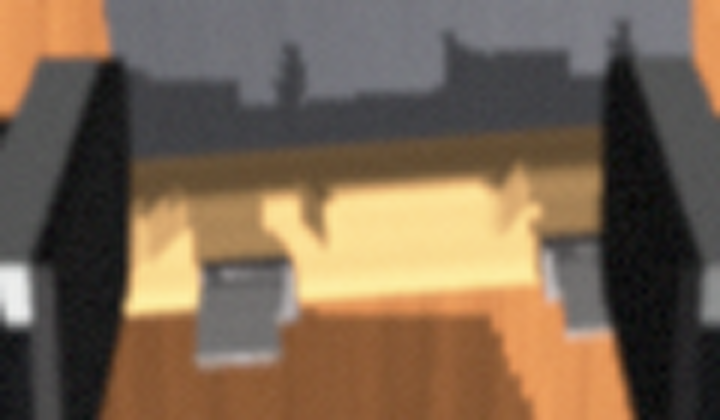

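```bash
python3 - <<'E'
from h import *
d=load('w1')
def c(p,z): return ray(d,180+p[0]/5,95+p[1]/5,z)[:2]
def e(p,z): return ray(d,195+p[0]/6,215+p[1]/6,z)[:2]
o1,o2=c((68,108),.03),c((660,62),.03); i1,i2=c((85,225),.03),c((660,178),.03)
q1,q2=e((125,315),.03),e((540,285),.03)
print('outer +y',o1,o2,'ang',np.degrees(np.arctan2(*(o2-o1)[::-1])));print('inner +y',i1,i2,np.degrees(np.arctan2(*(i2-i1)[::-1])));print('outer -y',q1,q2,np.degrees(np.arctan2(*(q2-q1)[::-1])))
# clips: +y flare lower corners(nose) & top corners; z guess
for n,p in dict(fa_l=(500,118),fa_r=(580,118),fb_l=(150,148),fb_r=(237,148)).items(): print(n,c(p,.068))
for n,p in dict(na_l=(568,335),nb_l=(195,362),nb_r=(282,358)).items(): print(n,e(p,.068))
print('nose +y',c((150,187),.055),c((235,185),.055),c((500,158),.055),c((580,152),.055))
# end corners of rails right/left sides
print('rail ends +y', c((68,108),.03),c((665,62),.03),c((665,178),.03))
E
```

```text
outer +y [0.38988061 0.38792291] [0.53465819 0.39826559] ang 4.086176519848382
inner +y [0.39240092 0.35925169] [0.53598631 0.37030249] 4.400993267779972
outer -y [0.40870965 0.17868261] [0.50662611 0.18617792] 4.377343642978088
fa_l [0.49290176 0.38760777]
fa_r [0.51061511 0.38753357]
fb_l [0.41513381 0.3813971 ]
fb_r [0.43449027 0.38131556]
na_l [0.50877836 0.19651229]
nb_l [0.42892561 0.19033603]
nb_r [0.44760422 0.19122111]
nose +y [0.41281767 0.37136773] [0.43259834 0.37174482] [0.49410627 0.37767659] [0.51257847 0.3789667 ]
rail ends +y [0.38988061 0.38792291] [0.53587594 0.39826054] [0.53722963 0.37029722]
```

```bash
python3 - <<'E'
from h import *
st(); print(move([.510,.2936,.14],4.3))
E
```

```text
t 50.0 tcp [ 0.6944 -0.0118  0.1383] xax [-0.002  0.    -1.   ] yang 2.29 gap 0.0123 F [ 0.7  0.  -1.2] q [-0.13  0.59  0.24  1.23  0.    1.4 ]
[-1.300e+00 -1.720e+02 -3.125e+02 -2.000e+00 -0.000e+00  1.000e-01]
```

{"fn": "send_rows", "kwargs": {
  "plan": [
    [0,-9,-15,0,0,0],
    [0,-30,-54,0,0,0],
    [0,-55,-99,0,0,0],
    [0,-80,-145,-1,0,0],
    [0,-106,-192,-1,0,0],
    [0,-132,-240,-2,0,0],
    [0,-155,-281,-2,0,0],
    [0,-168,-305,-2,0,0],
    [0,-172,-312,-2,0,0],
    [0,-172,-312,-2,0,0]
  ]
}}

```text
clock: 51.25
tcp_pos: [0.5101, 0.2933, 0.1394]
orientation: [0.519, 0.481, 0.519, -0.481]
wrist_force: [0.5, 1.0, -0.2]
finger_gap: 0.0119
```

{"fn": "send_rows", "kwargs": {
  "plan": [
    [0,0,0,0,0,0],
    [0,0,0,0,0,0],
    [0,0,0,0,0,0],
    [0,0,0,0,0,0],
    [0,0,0,0,0,0],
    [0,0,0,0,0,0],
    [0,0,0,0,0,0],
    [0,0,0,0,0,0],
    [0,0,0,0,0,0],
    [0,0,0,0,0,0]
  ]
}}

```text
clock: 52.5
tcp_pos: [0.5106, 0.293, 0.1394]
orientation: [0.518, 0.481, 0.518, -0.481]
wrist_force: [0.3, 1.2, -1.2]
finger_gap: 0.0114
```

```bash
python3 - <<'E'
from h import *
st();d=snap('wrist','w20'); print(move([.510,.2936,.055],4.3))
p,R,s=pose(); print(inhand(d,169,.09,p,R,.009))
u=lambda v:proj(d,v)*1.5625
# predicted clip tops + rails
for n,v in dict(clipA=(.5017,.3876,.068),clipB=(.4248,.3814,.068)).items(): print(n,u(v))
E
```

```text
t 52.5 tcp [0.5106 0.293  0.1394] xax [ 0.  0. -1.] yang 4.3 gap 0.0114 F [ 0.3  1.2 -1.2] q [ 0.38  0.38 -0.09  1.1   0.    1.88]
[84.4 -0.5 -0.6 -0.  -0.  -0. ]
(array([-0.021     ,  0.00128214, -0.06614864]), np.float64(0.001851358891576102))
clipA [392.04917992  89.70840009]
clipB [206.35008853  90.7154352 ]
```

View pics/w20.png

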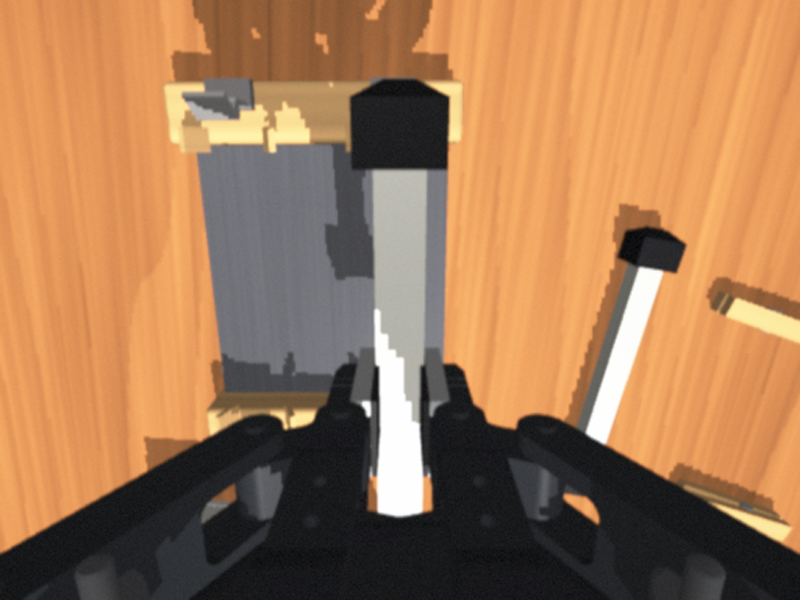

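{"fn": "send_rows", "kwargs": {
  "plan": [
    [8,-0.5,-0.5,0,0,0],
    [22,-0.5,-0.5,0,0,0],
    [38,-0.5,-0.5,0,0,0],
    [54,-0.5,-0.5,0,0,0],
    [66,-0.5,-0.5,0,0,0],
    [74,-0.5,-0.5,0,0,0],
    [80,-0.5,-0.5,0,0,0],
    [84,-0.5,-0.5,0,0,0],
    [84,-0.5,-0.5,0,0,0],
    [84,-0.5,-0.5,0,0,0]
  ]
}}

```text
clock: 53.8
tcp_pos: [0.5104, 0.2936, 0.0558]
orientation: [0.518, 0.481, 0.518, -0.481]
wrist_force: [-0.3, -1.2, -1.1]
finger_gap: 0.0116
```

{"fn": "send_rows", "kwargs": {
  "plan": [
    [3,0,0,0,0,0],
    [6,0,0,0,0,0],
    [9,0,0,0,0,0],
    [12,0,0,0,0,0],
    [15,0,0,0,0,0],
    [18,0,0,0,0,0],
    [21,0,0,0,0,0],
    [23,0,0,0,0,0],
    [24,0,0,0,0,0],
    [24,0,0,0,0,0]
  ]
}}

```text
clock: 55.05
tcp_pos: [0.5093, 0.2933, 0.0326]
orientation: [0.518, 0.481, 0.519, -0.481]
wrist_force: [-4.7, -1.6, 13.9]
finger_gap: 0.0116
```

{"fn": "send_rows", "kwargs": {
  "plan": [
    [0.5,0,0,0,0,0],
    [1,0,0,0,0,0],
    [1.2,0,0,0,0,0],
    [1.2,0,0,0,0,0],
    [1.2,0,0,0,0,0],
    [1.2,0,0,0,0,0],
    [1.2,0,0,0,0,0],
    [1.2,0,0,0,0,0],
    [1.2,0,0,0,0,0],
    [1.2,0,0,0,0,0]
  ]
}}

```text
clock: 56.3
tcp_pos: [0.5093, 0.2933, 0.0326]
orientation: [0.518, 0.481, 0.518, -0.481]
wrist_force: [-6.5, -2.6, 20.7]
finger_gap: 0.0115
```

```bash
python3 - <<'E'
from h import *
st();d=snap('wrist','w21')
E
```

```text
t 56.3 tcp [0.5093 0.2933 0.0326] xax [-0. -0. -1.] yang 4.31 gap 0.0115 F [-6.5 -2.6 20.7] q [ 0.39  0.47 -0.24  0.87 -0.    1.88]
```

View pics/w21.png

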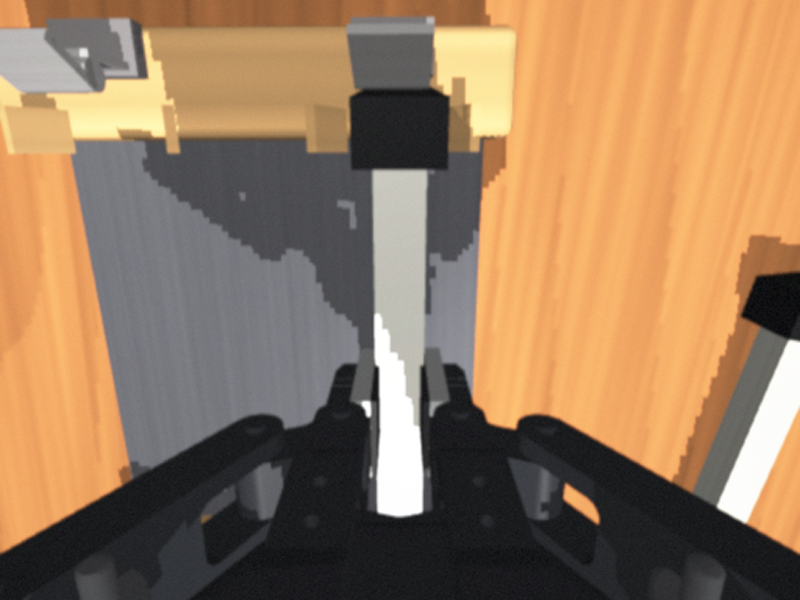

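Seated, hard stop at expected height, nose over the cap. Release and rise.

{"fn": "send_rows", "kwargs": {
  "plan": [
    [-1,0,0,0,0,0],
    [-1,0,0,0,0,0],
    [-1,0,0,0,0,0],
    [-1,0,0,0,0,0],
    [-10,0,0,0,0,0],
    [-35,0,0,0,0,0],
    [-65,0,0,0,0,0],
    [-95,0,0,0,0,0],
    [-115,0,0,0,0,0],
    [-115,0,0,0,0,0]
  ],
  "claw": 30
}}

```text
clock: 57.6
tcp_pos: [0.5115, 0.294, 0.1476]
orientation: [0.519, 0.482, 0.518, -0.479]
wrist_force: [-0.0, -0.9, -0.2]
finger_gap: 0.0302
```

```bash
python3 - <<'E'
from h import *
st();d=snap('wrist','w22');tubes(d,.049);tubes(d,.019)
t=snap('top','t3'); hsv=cv2.cvtColor(t['frame'],cv2.COLOR_BGR2HSV)
m=((hsv[...,2]<60)).astype(np.uint8); m[:130]=0;m[195:]=0
n,l,s,c=cv2.connectedComponentsWithStats(m)
for i in range(1,n):
    if 8<s[i,4]<200: print(c[i].round(1),ray(t,*c[i],0.016).round(4))
print(move([.647,.27,.16],-5.5))
E
```

```text
t 57.6 tcp [0.5115 0.294  0.1476] xax [ 0.004  0.002 -1.   ] yang 4.29 gap 0.0302 F [-0.  -0.9 -0.2] q [ 0.39  0.37 -0.07  1.12  0.    1.88]
tube c 0.6329 0.2712 L 0.0905 W 0.0126 ang 84.5 px [616. 342.]
tube c 0.5107 0.2916 L 0.1311 W 0.0143 ang 94.6 px [394. 282.]
tube c 0.6487 0.2596 L 0.1019 W 0.0142 ang 84.5 px [616. 342.]
tube c 0.5112 0.2825 L 0.1475 W 0.0161 ang 94.6 px [394. 282.]
[181.7 172.8] [0.6523 0.3199 0.016 ]
[222.5 176. ] [0.6368 0.1638 0.016 ]
[-15.  134.9  33.6   9.8  -0.   -0. ]
```

View pics/w22.png

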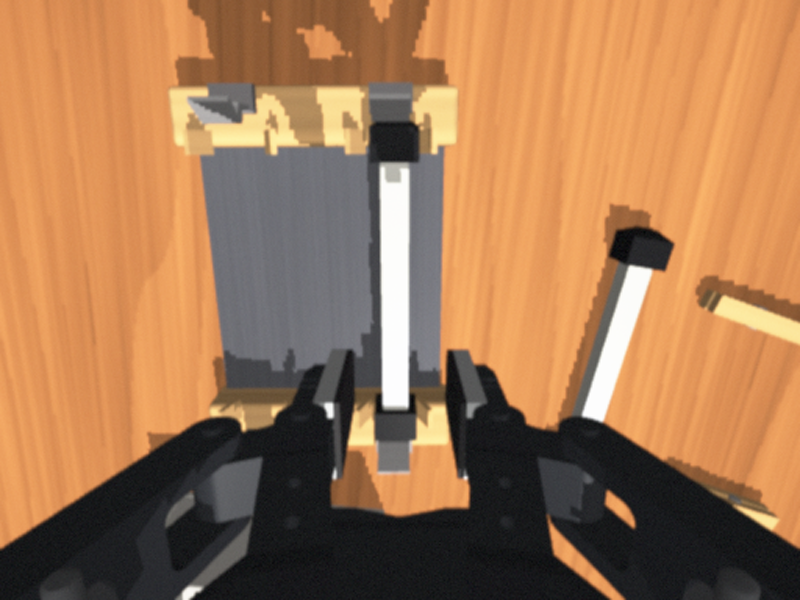

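{"fn": "send_rows", "kwargs": {
  "plan": [
    [-6,20,5,2,0,0],
    [-13,50,11,4,0,0],
    [-13,80,17,6,0,0],
    [-13,110,23,8,0,0],
    [-13,128,27,9.8,0,0],
    [-13,135,29,9.8,0,0],
    [-13,135,29,9.8,0,0],
    [-13,135,29,9.8,0,0],
    [-13,135,29,9.8,0,0],
    [-13,135,29,9.8,0,0]
  ]
}}

```text
clock: 58.95
tcp_pos: [0.6465, 0.2749, 0.1586]
orientation: [0.476, 0.523, 0.476, -0.523]
wrist_force: [-0.5, -0.4, -0.5]
finger_gap: 0.03
```

```bash
python3 - <<'E'
from h import *
st();d=snap('wrist','w23');tubes(d); print(move([.647,.243,.003],-5.5))
E
```

```text
t 58.95 tcp [0.6465 0.2749 0.1586] xax [ 0.  0. -1.] yang -5.48 gap 0.03 F [-0.5 -0.4 -0.5] q [0.29 0.59 0.3  1.28 0.   1.95]
tube c 0.6483 0.2441 L 0.1315 W 0.0135 ang 84.4 px [404. 312.]
tube c 0.4948 0.2863 L 0.1492 W 0.0156 ang 94.3 px [145. 268.]
[155.6   3.4  31.7   0.   -0.   -0. ]
```

View pics/w23.png

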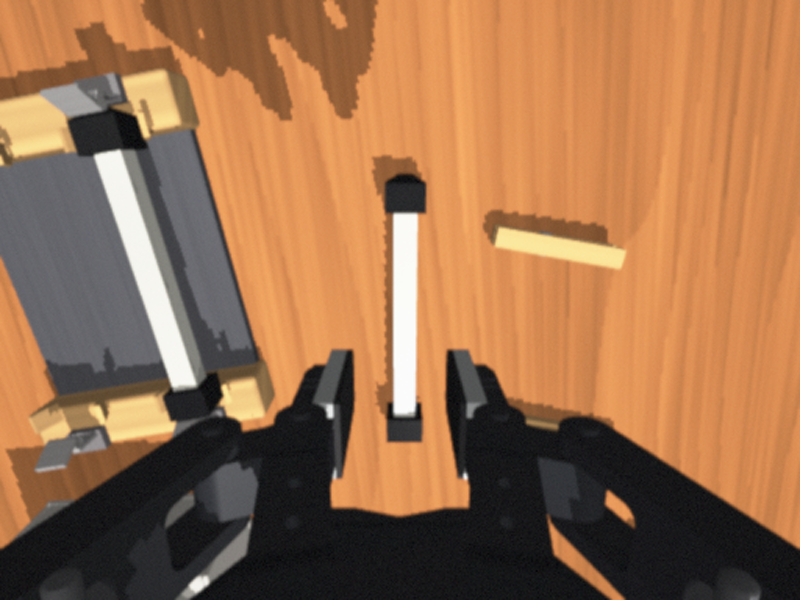

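{"fn": "send_rows", "kwargs": {
  "plan": [
    [20,5,10,0,0,0],
    [50,5,25,0,0,0],
    [80,5,32,0,0,0],
    [105,5,32,0,0,0],
    [125,5,32,0,0,0],
    [142,5,32,0,0,0],
    [152,5,32,0,0,0],
    [155.5,5,32,0,0,0],
    [155.5,5,32,0,0,0],
    [155.5,5,32,0,0,0]
  ]
}}

```text
clock: 60.25
tcp_pos: [0.6494, 0.2425, 0.0036]
orientation: [0.476, 0.524, 0.475, -0.523]
wrist_force: [-0.5, 0.1, -0.2]
finger_gap: 0.03
```

{"fn": "send_rows", "kwargs": {
  "plan": [
    [0,0,0,0,0,0],
    [0,0,0,0,0,0],
    [0,0,0,0,0,0],
    [0,0,0,0,0,0],
    [0,0,0,0,0,0],
    [0,0,0,0,0,0],
    [0,0,0,0,0,0],
    [0,0,0,0,0,0],
    [0,0,0,0,0,0],
    [0,0,0,0,0,0]
  ],
  "claw": 0,
  "newtons": 90
}}

```text
clock: 61.5
tcp_pos: [0.6494, 0.2425, 0.0038]
orientation: [0.476, 0.524, 0.475, -0.523]
wrist_force: [-0.5, 0.2, 5.0]
finger_gap: 0.0118
```

{"fn": "send_rows", "kwargs": {
  "plan": [
    [-5,0,0,0,0,0],
    [-20,0,0,0,0,0],
    [-45,0,0,0,0,0],
    [-75,0,0,0,0,0],
    [-105,0,0,0,0,0],
    [-125,0,0,0,0,0],
    [-135,0,0,0,0,0],
    [-137,0,0,0,0,0],
    [-137,0,0,0,0,0],
    [-137,0,0,0,0,0]
  ]
}}

```text
clock: 62.75
tcp_pos: [0.6481, 0.2422, 0.1385]
orientation: [-0.475, -0.523, -0.476, 0.524]
wrist_force: [-0.4, 0.0, -0.4]
finger_gap: 0.0118
```

```bash
python3 - <<'E'
from h import *
st();d=snap('wrist','w24')
p,R,s=pose();
for r in (155,160,165,170): print(r,inhand(d,r,.09,p,R,.009)[1])
print(move([.4309,.2856,.14],4.3))
E
```

```text
t 62.75 tcp [0.6481 0.2422 0.1385] xax [-0.002 -0.    -1.   ] yang -5.51 gap 0.0118 F [-0.4  0.  -0.4] q [0.24 0.58 0.23 1.22 0.   1.91]
155 -0.001595880960457416
160 -0.000423843968307136
165 0.0007548269750465297
170 0.001940188353587724
[-1.000e+00 -2.205e+02 -2.240e+01 -9.800e+00  0.000e+00  1.000e-01]
```

View pics/w24.png

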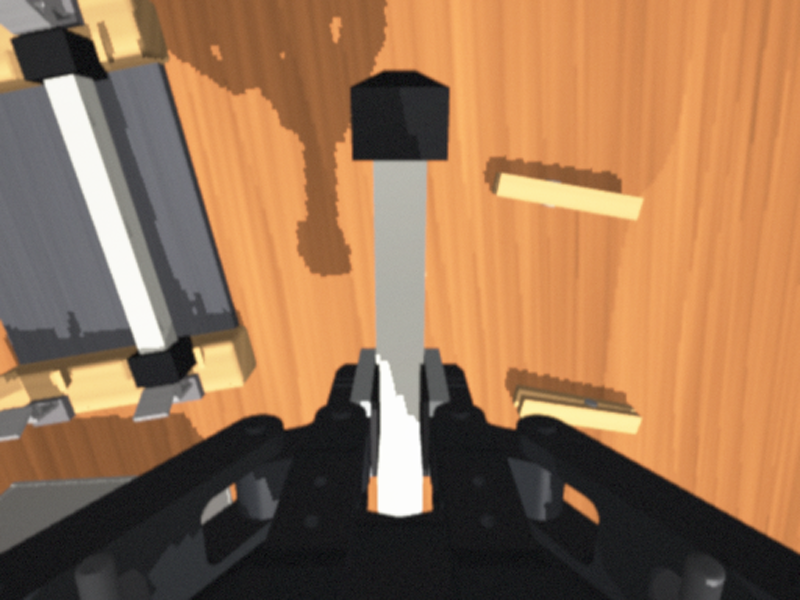

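{"fn": "send_rows", "kwargs": {
  "plan": [
    [0,-12,-1,0,0,0],
    [0,-35,-3,-1,0,0],
    [0,-65,-6,-3,0,0],
    [0,-97,-10,-4.5,0,0],
    [0,-130,-13,-6,0,0],
    [0,-163,-16,-7.5,0,0],
    [0,-193,-19,-9,0,0],
    [0,-213,-21,-9.8,0,0],
    [0,-220.5,-22,-9.8,0,0],
    [0,-220.5,-22,-9.8,0,0]
  ]
}}

```text
clock: 64.05
tcp_pos: [0.4316, 0.2856, 0.1399]
orientation: [0.519, 0.481, 0.518, -0.481]
wrist_force: [-0.2, -0.1, 0.1]
finger_gap: 0.0115
```

{"fn": "send_rows", "kwargs": {
  "plan": [
    [0,0,0,0,0,0],
    [0,0,0,0,0,0],
    [0,0,0,0,0,0],
    [0,0,0,0,0,0],
    [0,0,0,0,0,0],
    [0,0,0,0,0,0],
    [0,0,0,0,0,0],
    [0,0,0,0,0,0],
    [0,0,0,0,0,0],
    [0,0,0,0,0,0]
  ]
}}

```text
clock: 65.3
tcp_pos: [0.4314, 0.2854, 0.1397]
orientation: [0.518, 0.481, 0.518, -0.481]
wrist_force: [0.3, 0.9, -0.5]
finger_gap: 0.0116
```

```bash
python3 - <<'E'
from h import *
st();d=snap('wrist','w25'); print(move([.4309,.2853,.055],4.3))
E
```

```text
t 65.3 tcp [0.4314 0.2854 0.1397] xax [ 0.  0. -1.] yang 4.29 gap 0.0116 F [ 0.3  0.9 -0.5] q [ 0.43  0.25 -0.27  1.05  0.    1.93]
[84.7 -0.5  0.  -0.  -0.  -0. ]
```

View pics/w25.png

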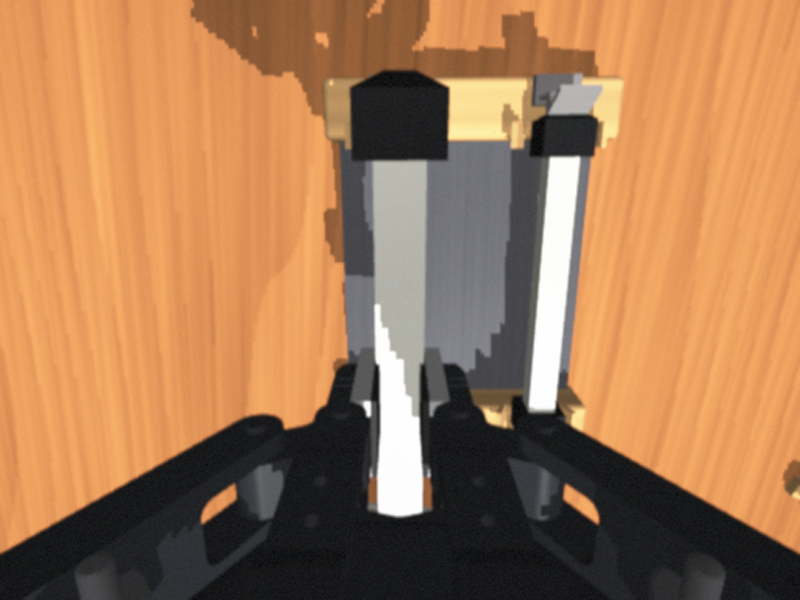

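Held rung lines up over gap b (cap (400,115), seated neighbour at (560,280)). Press in.

{"fn": "send_rows", "kwargs": {
  "plan": [
    [8,-0.5,0,0,0,0],
    [22,-0.5,0,0,0,0],
    [38,-0.5,0,0,0,0],
    [54,-0.5,0,0,0,0],
    [66,-0.5,0,0,0,0],
    [74,-0.5,0,0,0,0],
    [80,-0.5,0,0,0,0],
    [84,-0.5,0,0,0,0],
    [84,-0.5,0,0,0,0],
    [84,-0.5,0,0,0,0]
  ]
}}

```text
clock: 66.6
tcp_pos: [0.4311, 0.2855, 0.0561]
orientation: [0.518, 0.481, 0.518, -0.481]
wrist_force: [0.1, -0.8, -0.4]
finger_gap: 0.0116
```

{"fn": "send_rows", "kwargs": {
  "plan": [
    [3,0,0,0,0,0],
    [6,0,0,0,0,0],
    [9,0,0,0,0,0],
    [12,0,0,0,0,0],
    [15,0,0,0,0,0],
    [18,0,0,0,0,0],
    [21,0,0,0,0,0],
    [23,0,0,0,0,0],
    [23.5,0,0,0,0,0],
    [23.5,0,0,0,0,0]
  ]
}}

```text
clock: 67.85
tcp_pos: [0.4301, 0.2852, 0.0336]
orientation: [0.518, 0.481, 0.519, -0.481]
wrist_force: [-6.1, -3.2, 20.0]
finger_gap: 0.0117
```

{"fn": "send_rows", "kwargs": {
  "plan": [
    [0.5,0,0,0,0,0],
    [1,0,0,0,0,0],
    [1.2,0,0,0,0,0],
    [1.2,0,0,0,0,0],
    [1.2,0,0,0,0,0],
    [1.2,0,0,0,0,0],
    [1.2,0,0,0,0,0],
    [1.2,0,0,0,0,0],
    [1.2,0,0,0,0,0],
    [1.2,0,0,0,0,0]
  ]
}}

```text
clock: 69.1
tcp_pos: [0.4301, 0.2852, 0.0336]
orientation: [0.518, 0.481, 0.519, -0.481]
wrist_force: [-8.9, -5.4, 28.7]
finger_gap: 0.0118
```

```bash
python3 - <<'E'
from h import *
st();d=snap('wrist','w26')
E
```

```text
t 69.1 tcp [0.4301 0.2852 0.0336] xax [-0.  0. -1.] yang 4.33 gap 0.0118 F [-8.9 -5.4 28.7] q [ 0.43  0.35 -0.42  0.8   0.    1.93]
```

View pics/w26.png

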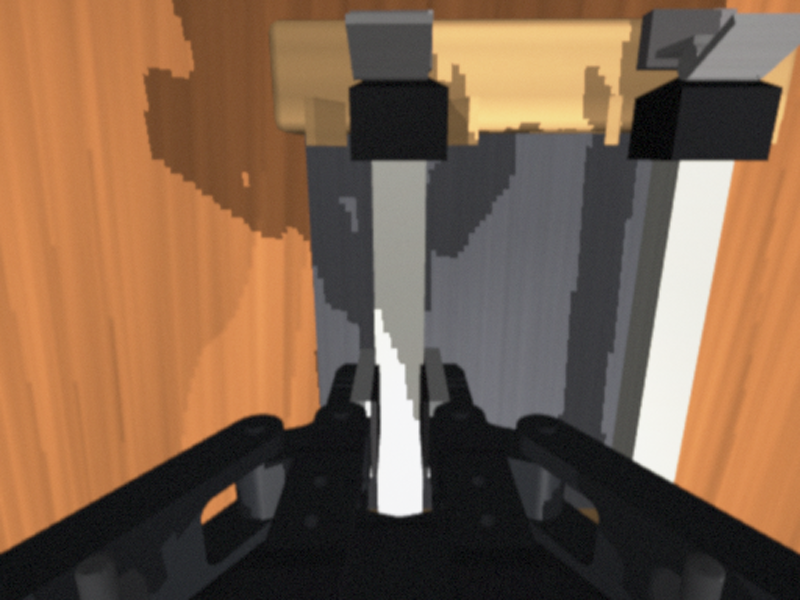

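Seated (hard stop at 0.0336 ≙ rung centre 0.042). Release, lift, and check everything.

{"fn": "send_rows", "kwargs": {
  "plan": [
    [-1,0,0,0,0,0],
    [-1,0,0,0,0,0],
    [-1,0,0,0,0,0],
    [-1,0,0,0,0,0],
    [-10,0,0,0,0,0],
    [-35,0,0,0,0,0],
    [-65,0,0,0,0,0],
    [-100,0,0,0,0,0],
    [-140,0,0,0,0,0],
    [-150,0,0,0,0,0]
  ],
  "claw": 30
}}

```text
clock: 70.4
tcp_pos: [0.4325, 0.2861, 0.1844]
orientation: [0.519, 0.483, 0.518, -0.479]
wrist_force: [-0.1, -0.1, -0.8]
finger_gap: 0.03
```

```bash
python3 - <<'E'
from h import *
st();d=snap('wrist','w27');tubes(d,.049);snap('scene','s3');snap('top','t4')
E
```

```text
t 70.4 tcp [0.4325 0.2861 0.1844] xax [ 0.005  0.002 -1.   ] yang 4.29 gap 0.03 F [-0.1 -0.1 -0.8] q [ 0.43  0.22 -0.2   1.15  0.    1.93]
tube c 0.5103 0.2926 L 0.133 W 0.0143 ang 94.3 px [526. 265.]
tube c 0.4309 0.2868 L 0.1328 W 0.0135 ang 94.5 px [394. 265.]
```

View pics/w27.png

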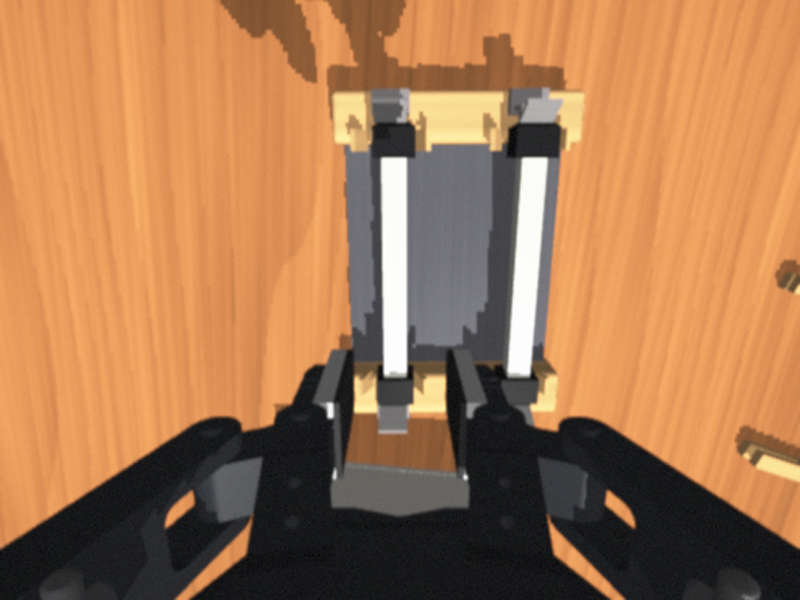

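View pics/s3.png

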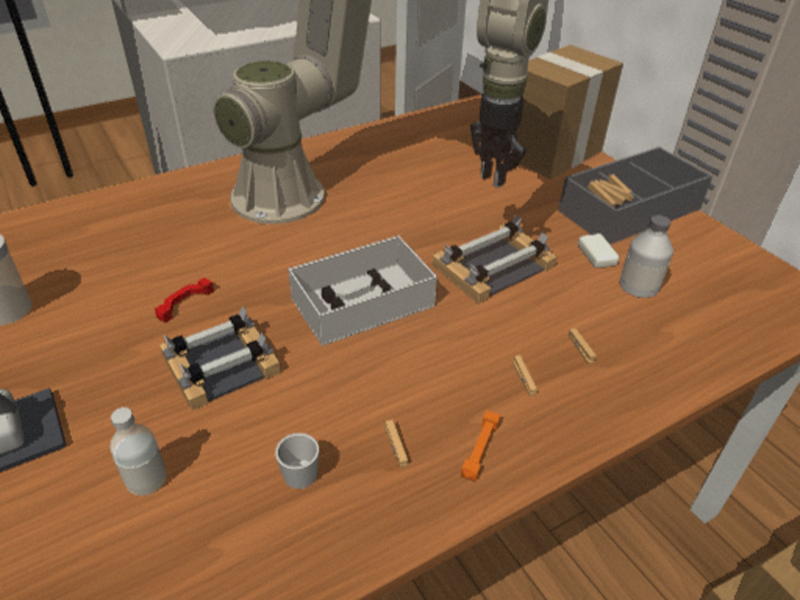

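View pics/t4.png

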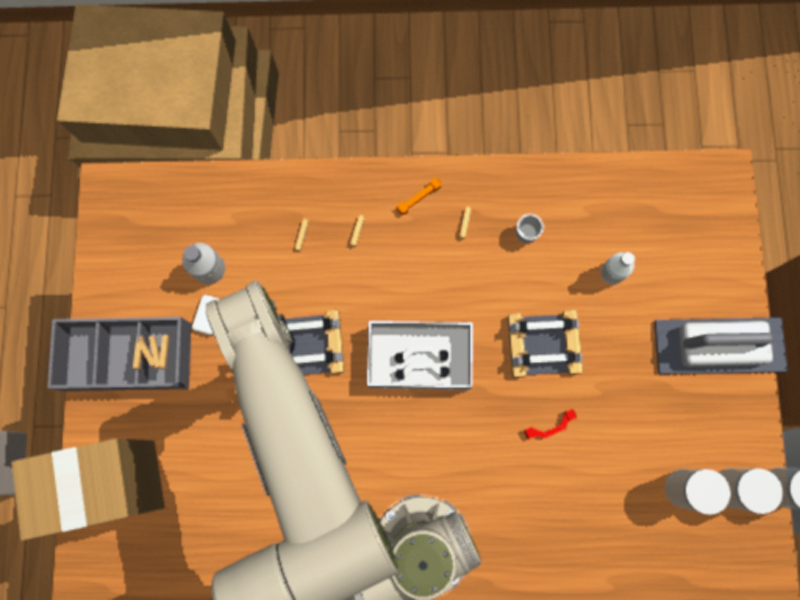

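The four straight rungs are in their frames, both bent rungs are in the bin at top view (420,362), the bystanders and look-alikes look unmoved, and the arm is clear. Handing in.

```bash
python3 - <<'E'
from h import *
print(job.hand_in())
E
```

```text
the job is handed in; nothing more can be done
None
```

The repair is finished and handed in at about 70 s of the 210 s allowed; the hand-in gave no verdict. I pulled the two bent short rungs out of the narrow frame and dropped them in the bin. I then snapped the two short rungs into the narrow frame and the two long ones into the wide frame, whose gaps were both empty at the start.

**Last checks**
- **Seating:** each straight rung pressed down to a hard stop at a centre height of about 42 mm. They measured within about 2 mm and 0.5° of the gap positions I had worked out. These figures come from the wrist camera, whose calibration is good to about 2 mm.
- **Bin:** the final overhead picture shows both bent rungs lying flat inside it.
- **Everything else:** the pegs, the bottle and cup, and the red and orange look-alikes show no visible movement. The overhead view of the soap was partly hidden by the arm, but the scene camera shows it in place.

**Disagreements**
- **Force in the bin:** lowering the second bent rung into the bin, the wrist read about 18 N sideways and the tool was pushed about 8 mm off. I took this as a light touch on the bin wall. It is below the 40 N limit, and the rung still dropped in place.
- **Camera mismatch:** overhead and wrist estimates of the loose rungs differed by up to about 4 mm, and I used the wrist values.

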